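# Lock the pipe-rest head onto the spring-button post

### The arm

A 6-joint arm with a two-finger parallel gripper is mounted at the origin on the work surface. World frame = base frame: x ahead of the robot, y to its left, z up, the work surface at z = 0. Lengths are in mm, angles in rad, forces in N, time in s.
With the tool pointing down it reaches from about 325 to 775 mm from the base axis. Payload 5.5 kg.
Tool frame: the origin (TCP) lies at the very end of the fingers, on their centre line; the grasp point (between the pads) lies 19 mm behind it (env.grip_depth is the distance from the TCP to the grasp point, in mm); x points along the fingers, z is the direction in which the jaws open and shut, and the axes are right-handed (so a half turn about x gives the same grasp; the last joint's range is limited). The gripper opens to 85 mm and grips with 20 to 120 N. Pads are 22 mm wide; open, the fingers measure 114 mm over their backs; the gripper's body (76 mm by 85 mm) begins 54 mm behind the grasp point. The pads swing forward as they close: fully open they stand 13 mm farther back than shut.
Start: joints at [1.057, 0.091, 1.231, -0, 1.82, -0.057], TCP at [264.653, 538.493, 197.775] pointing down, gripper open.
Joint ranges: [-2.87, 2.87], [-0.86, 2.18], [0.17, 2.46], [-1.51, 4.65], [0.06, 2.69], [-2.65, 2.65]. Speed limits (rad/s): [2.57, 2.57, 3.01, 3.14, 3.14, 3.14].

### API

Orientations are given as a rotation vector (axis times angle).
In Python, from station import env, viewer, hand_in gives the robot as it stands.
- The arm moves only by the tool step_arm, never from a script. Its argument "plan" is a list of rows, each a list of 3 entries, a list of its own where there are three numbers: the shift along the tool's x, y, z in units of 60 mm (1.0 is 60 mm), then the turn, a rotation vector about the tool's x, y, z in units of 8 degrees (1.0 is 8 degrees), then the opening, from 0 (shut) to 1 (fully open). A call has exactly 10 rows; each row shifts and turns the commanded pose from where the row before left it, along the tool's axes as they then stand; what a row does not reach is not made up. A row lasts 1/8 s, in which the tool goes at most 62.5 mm and 10.7 degrees, less where a joint would pass 70% of its speed; a pose out of reach is approached as far as the arm can. A call is refused whole if a number of a shift passes 1 or a number of a turn 1, either way. A call with a gripper value outside its range is refused whole. The fingers move at their own pace and stop on an object; the grip force is fixed at half the most. Time passes only in rows, so rows that do not move let the fingers close, or fill a call up. It gives the time, the measured TCP pose, the force and the opening at its end, in the units of the state.
- env.get_state(): the state, without advancing time (a new reading comes with each control period).
- viewer.read_camera(name): name is "scene" or "top" or "wrist"; returns a dict with "image" (400x640x3 uint8, red, green, blue), "fx", "fy", "cx", "cy" (pixels), "eye" and "attitude" of the camera in the world; the wrist camera has in their place "mount" (4x4, takes a point from camera to tool coordinates, whose origin is the TCP and whose axes are the tool frame's). Camera axes: x right, y up, looking along -z (the intrinsics and any distortion apply to the point x, -y, -z); pixel columns grow to the right and rows downward; lengths in mm; the calibration is good to about 2 mm. The wrist camera is an equidistant fisheye: a pixel r from the principal point sees the ray r / f radians off the axis. A picture is of the moment at which its call begins: read the wrist's pose just before it. There is no depth.
- hand_in(): hands the job in, once; it reports no verdict.
The state is a dict: "time": time; "q": joint angles; "joint_vel": joint speeds; "effort": joint torques, N m; "tcp_pos": TCP position; "tcp_rot": TCP orientation; "wrist_force": force on the tool from outside, world axes, zero at the start; "moment": the same for the moment, N m; "gripper_width": opening from 0.0 (shut) to 1.0 (fully open).
Only numpy, scipy, OpenCV 4.12 (cv2) and the standard library are available. Lean on these libraries where they do the work, as an engineer would, in place of code of your own. Each camera call takes 0.05 s, during which the arm holds its last target.

### The job

Fit the red V-topped pipe-rest head onto the stand's square post with its two windows facing the brass spring buttons: hold both buttons pressed in while you slide the tube down over them, and carry on down until both buttons pop out through the windows and lock it. Feel your way and do not ram or force the tube against the post or its buttons, leave the other things on the bench alone, and let go.

Things in the scene. Friction and masses are not known exactly. Their poses are not given: they have to be found in the camera images.
- sleeve: Red pipe-rest head, about 0.18 kg (varies), standing upright: square alloy tube, outside 45.5 x 45.5 mm, wall 2.5 mm, bore 40.5 mm square, open below and 58 mm deep, no chamfer. Origin: centre of its lower rim; z up the tube. The walls facing own +y and -y have the windows; the +x and -x walls are plain. A half turn about z makes no difference.
- sleeve_window (a point): Centre of the window in the sleeve's +y wall, 24 mm above the lower rim; the same in the -y wall. Each is 20 mm wide and 20 mm tall (14 to 34 mm above the rim).
- sleeve_top (a point): Middle of the sleeve's top, 76 mm above the lower rim, where a dark V-shaped rest sits (V running along own x). The outer faces toward +y and -y are flat and 45.5 mm apart from the rim to the top.
- post: Bright upright square post, 38 x 38 mm, fixed in its stand; how far it stands out varies by 20 mm. Origin: on its centre line at the height of the two buttons; z up. Buttons in the faces toward own +y and -y; a half turn makes no difference. The sleeve's bore has 1.25 mm of play each side on it.
- post_top (a point): Middle of the post's top, 33.5 mm above the post's origin. Straight faces up to 28.5 mm above the origin, then, the last 5 mm taper to 31 mm square.
- button_l (a joint): Brass spring button in the post's +y face: 0 = fully out, grows as pressed, at most 0.010 m. 15 mm wide, 17 mm tall, 9.75 mm proud: the inner 6 mm straight-sided, the outer 3.75 mm tapering to a 6 mm crown. Smooth. Spring 2.5 N when out, 0.2 N more per mm. Unpressed, its flat upper side stops the sleeve's rim dead, with the sleeve's origin 8.5 mm above the post's.
- button_r (a joint): The same button in the -y face. With both crowns pressed about 6 mm, level with the outside of the sleeve's wall, the rim meets their tapers and slides over them with a push of about 10 to 20 N, pressing them on to about 0.0085. With the sleeve's origin 23 to 24.5 mm below the post's, both pop out through the windows and lock it; at 24.5 mm it bottoms on the post's top.
- stand: Stand fixed to the bench: grey plate 110 x 110 x 10 mm and a dark collar 54 mm square up to 30 mm above the bench, with a black clamp screw on its own -x side. Origin: centre of the underside. Same yaw as the post.
- offcut: 90 mm long bare steel square-tube offcut, 40 mm square, lying down between the work pieces; not part of the job, leave alone. Origin at its underside or grip.
- hammer: hammer lying on the bench; not part of the job, leave alone. Origin at its underside or grip.
- wire_brush: brush lying on the bench; not part of the job, leave alone. Origin at its underside or grip.
- magnet: yellow welding magnet, 80 mm triangle, 22 mm thick; not part of the job, leave alone. Origin at its underside or grip.
- paste_tin: tin with lid, 70 mm across, 70 mm tall; not part of the job, leave alone. Origin at its underside or grip.
- wrench: wrench lying on the bench; not part of the job, leave alone. Origin at its underside or grip.
- spring_clamp: steel spring clamp with orange tips, 130 mm long, 24 mm high; not part of the job, leave alone. Origin at its underside or grip.
Mind the look-alikes: they are no part of the job. There is more than one size of the sleeve; the job needs the middle-sized.

How it is judged:
By the outcome, as a careful person would: the job done as asked, in the order asked, and still so for the second after the job is handed in, with the robot touching nothing.
It also fails if it takes over 61 s, if anything falls off the work surface, if the arm or the gripper's body presses on something with over 40 N, if the wrist force passes 120 N, or if a joint passes its speed limit or range.

## Working session

There is one attempt and no reset: what is moved stays moved. The work goes in short steps, Python scripts to look and compute and a tool call to move; the robot and the scene stay as the last step left them, time stands still between calls to the robot, and variables do not carry over. Pictures are saved under pics/ and viewed, and the job is handed in when it is done.

Besides the shell and the picture viewer there is one more tool, called after "Request:" by a JSON object that holds its "method" and its "body". step_arm: Moves the arm, as the interface text tells. Its arguments: {"type":"object","properties":{"plan":{"type":"array"}},"required":["plan"]}

```bash
ls; mkdir -p pics; python3 - <<'E'
from station import env, viewer
import cv2
s=env.get_state()
for k,v in s.items(): print(k,v)
for n in ["scene","top","wrist"]:
    d=viewer.read_camera(n); cv2.imwrite(f"pics/a_{n}.png",d["image"][:,:,::-1])
    print(n,{k:v for k,v in d.items() if k!="image"})
E
```

```text
pics
time 0.0
q [ 1.05730119e+00  9.18724363e-02  1.23191363e+00 -7.38266586e-06
  1.81979183e+00 -5.67500961e-02]
joint_vel [-0.00012968 -0.00084189 -0.00016574  0.00044369 -0.00054943 -0.00070753]
effort [-9.11925908e-04 -4.58716786e+01 -4.18040907e+01 -1.14203813e-04
  1.12819107e-02 -5.73423847e-06]
tcp_pos [264.47433723 538.17168805 196.62713614]
tcp_rot [-0.86753434  1.39309371  0.86596281]
wrist_force [ 0.71940455 -0.77104172 -0.09370356]
moment [0.02117564 0.00708004 0.0062713 ]
gripper_width 0.9991688228810011
scene {'fx': 381.09404410920934, 'fy': 381.09404410920934, 'cx': 319.75065734169294, 'cy': 198.1972133189836, 'eye': array([1403.34217182,  345.57740842,  694.96824056]), 'attitude': array([0.62285431, 0.94422445, 1.83687022])}
top {'fx': 390.09343011238036, 'fy': 390.09343011238036, 'cx': 321.9433951053717, 'cy': 197.28454829358085, 'eye': array([ 393.01005989,  -31.91676168, 1303.32261283]), 'attitude': array([ 0.15313111, -0.11571121, -1.55147132])}
wrist {'fx': 309.70691628693146, 'fy': 309.70691628693146, 'cx': 319.55146925278916, 'cy': 200.1654752413991, 'mount': array([[ 1.35861885e-04,  2.88469353e-01, -9.57489119e-01,
        -1.75687259e+02],
       [ 1.54760116e-03,  9.57487921e-01,  2.88469212e-01,
         7.41865868e+01],
       [ 9.99998793e-01, -1.52100324e-03, -3.16349392e-04,
         2.98402565e-01],
       [ 0.00000000e+00,  0.00000000e+00,  0.00000000e+00,
         1.00000000e+00]])}
```

View pics/a_scene.png

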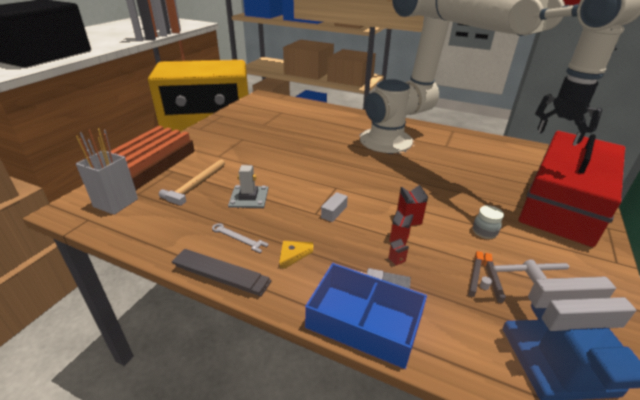

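View pics/a_top.png

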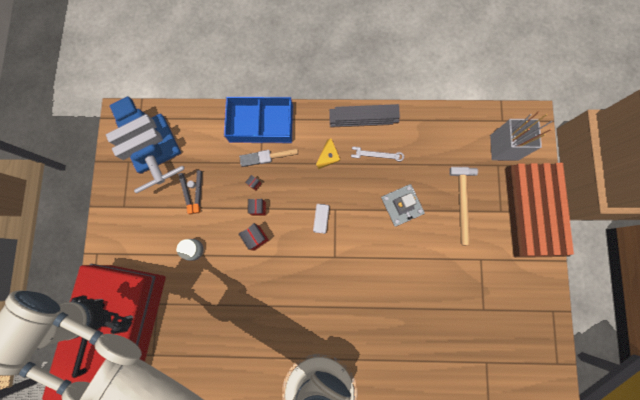

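View pics/a_wrist.png

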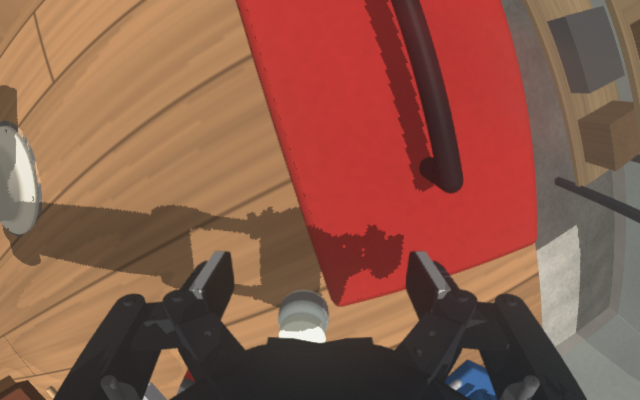

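```bash
python3 - <<'E'
import cv2,numpy as np
t=cv2.imread("pics/a_top.png"); s=cv2.imread("pics/a_scene.png")
a=cv2.resize(t[160:260,230:330],(400,400),interpolation=cv2.INTER_CUBIC)
b=cv2.resize(t[165:240,365:440],(400,400),interpolation=cv2.INTER_CUBIC)
cv2.imwrite("pics/b1.png",np.hstack([a,b]))
a=cv2.resize(s[175:275,360:460],(400,400),interpolation=cv2.INTER_CUBIC)
b=cv2.resize(s[150:225,212:287],(400,400),interpolation=cv2.INTER_CUBIC)
cv2.imwrite("pics/b2.png",np.hstack([a,b]))
E
```

```text
(no output)
```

View pics/b1.png

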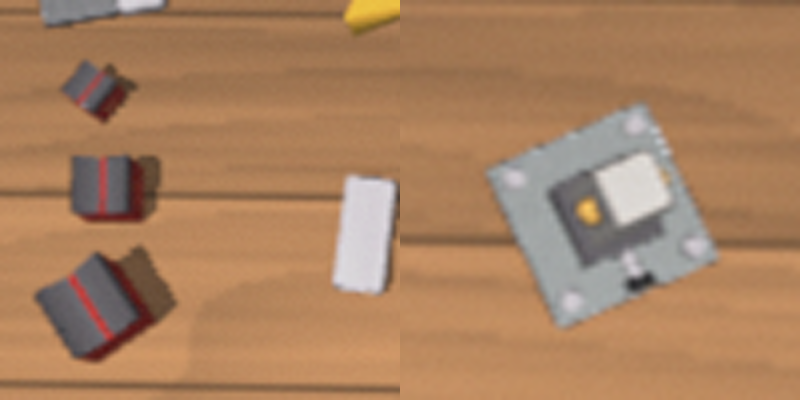

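View pics/b2.png

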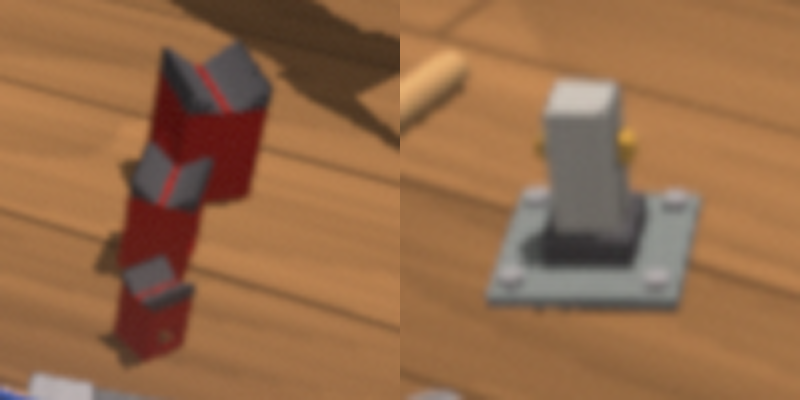

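```bash
cat > h.py <<'E'
import numpy as np,cv2
from scipy.spatial.transform import Rotation as Ro
from station import env,viewer
def cam(n,name=None):
    s=env.get_state(); d=viewer.read_camera(n)
    if name: cv2.imwrite("pics/%s.png"%name,d["image"][:,:,::-1])
    if n=="wrist":
        T=np.eye(4); T[:3,:3]=Ro.from_rotvec(s["tcp_rot"]).as_matrix(); T[:3,3]=s["tcp_pos"]
        M=T@d["mount"]
        d["eye"]=M[:3,3]; d["R"]=M[:3,:3]
    else: d["R"]=Ro.from_rotvec(d["attitude"]).as_matrix()
    d["fish"]=n=="wrist"
    return d
def ray(d,u,v):
    x=(u-d["cx"])/d["fx"]; y=(v-d["cy"])/d["fy"]
    if d["fish"]:
        r=np.hypot(x,y); k=np.sin(r)/max(r,1e-9); c=np.array([x*k,-y*k,-np.cos(r)])
    else: c=np.array([x,-y,-1.])
    w=d["R"]@c; return w/np.linalg.norm(w)
def onz(d,u,v,z):
    w=ray(d,u,v); return d["eye"]+w*(z-d["eye"][2])/w[2]
def pix(d,p):
    c=d["R"].T@(np.array(p,float)-d["eye"])
    x,y,z=c[0],-c[1],-c[2]
    if d["fish"]:
        r=np.hypot(x,y); th=np.arctan2(r,z); x,y=x/r*th,y/r*th
    else: x,y=x/z,y/z
    return np.array([d["cx"]+d["fx"]*x,d["cy"]+d["fy"]*y])
def tri(d1,p1,d2,p2):
    a,b=ray(d1,*p1),ray(d2,*p2)
    A=np.stack([a,-b],1); t=np.linalg.lstsq(A,d2["eye"]-d1["eye"],rcond=None)[0]
    P=d1["eye"]+a*t[0];Q=d2["eye"]+b*t[1]; return (P+Q)/2,np.linalg.norm(P-Q)
E
python3 - <<'E'
from h import *
t=cam("top"); s=cam("scene")
b=lambda u,v:(365+u*75/400,165+v*75/400)
print("plate corners",[onz(t,*b(u,v),10).round(1) for u,v in [(487,172),(645,103),(718,258),(562,327)] for u in [u-400]])
print("plate ctr")
# post top corners in b1 right
tc=[b(u-400,v) for u,v in [(597,172),(655,153),(673,206),(615,228)]]
sc=lambda u,v:(212+(u-400)*75/400,150+v*75/400)
# post top centre
print(tri(t,np.mean(tc,0),s,sc(583,95)))
for z in (110,130,150): print(z,[onz(t,*p,z).round(1) for p in tc])
a=lambda u,v:(230+u/4,160+v/4); a2=lambda u,v:(360+u/4,175+v/4)
for nm,p,q in [("small",(93,88),(162,290)),("mid",(102,187),(176,170+5)),("large",(88,305),(218,85))]:
    print(nm,tri(t,a(*p),s,a2(*q)))
E
```

```text
plate corners [array([ 619.6, -198.2,   10. ]), array([ 665.1, -298. ,   10. ]), array([ 567.1, -341.1,   10. ]), array([ 522.6, -243.7,   10. ])]
plate ctr
(array([ 592.2964749 , -269.4955927 ,  107.63943188]), np.float64(3.473643198073217))
110 [array([ 602.9, -248.9,  110. ]), array([ 614.5, -282.6,  110. ]), array([ 583.6, -292.2,  110. ]), array([ 570.3, -258.6,  110. ])]
130 [array([ 599.4, -245.3,  130. ]), array([ 610.8, -278.4,  130. ]), array([ 580.4, -287.9,  130. ]), array([ 567.3, -254.8,  130. ])]
150 [array([ 595.9, -241.6,  150. ]), array([ 607.1, -274.2,  150. ]), array([ 577.2, -283.5,  150. ]), array([ 564.3, -251. ,  150. ])]
small (array([659.20484545, 232.52783623,  41.09730623]), np.float64(6.7584145409810406))
mid (array([572.63013252, 215.51036922,  67.00524276]), np.float64(5.643860197419439))
large (array([476.90110349, 218.86355629,  82.2072194 ]), np.float64(4.933959237339263))
```

```bash
cat >> h.py <<'E'
def mk(theta,head,flip=0):
    # tool x tilted theta(deg) from down toward heading; jaw axis z horizontal, perpendicular to heading
    th,h=np.radians(theta),np.radians(head)
    hd=np.array([np.cos(h),np.sin(h),0]); lat=np.array([-np.sin(h),np.cos(h),0])
    x=np.sin(th)*hd-np.cos(th)*np.array([0,0,1]); z=lat*(-1 if flip else 1); y=np.cross(z,x)
    return np.stack([x,y,z],1)
def delta(p,R=None):
    s=env.get_state(); R0=Ro.from_rotvec(s["tcp_rot"]).as_matrix()
    d=R0.T@(np.array(p)-s["tcp_pos"]); print("shift units total (cur tool frame)",(d/60).round(3))
    if R is not None:
        w=Ro.from_matrix(R0.T@R).as_rotvec(degrees=True); print("turn units total",(w/8).round(3)); print("shift in new frame",(R.T@(np.array(p)-s["tcp_pos"])/60).round(3))
E
python3 - <<'E'
from h import *
s=env.get_state(); print(Ro.from_rotvec(s["tcp_rot"]).as_matrix().round(3))
delta([540,215,230],mk(0,0)); delta([540,215,230],mk(0,0,1))
E
```

```text
[[-0.001 -0.897  0.441]
 [-0.001  0.441  0.897]
 [-1.     0.    -0.001]]
shift units total (cur tool frame) [-0.544 -6.497 -2.812]
turn units total [-3.272e+00 -7.000e-03 -2.000e-03]
shift in new frame [-0.547 -4.59  -5.389]
shift units total (cur tool frame) [-0.544 -6.497 -2.812]
turn units total [ 1.9228e+01 -3.0000e-03  1.0000e-02]
shift in new frame [-0.547  4.59   5.389]
```

Request:
{"method": "step_arm", "body": {"plan": [[[-0.05, -0.64, -0.29], [-0.33, 0, 0], 1], [[-0.05, -0.63, -0.32], [-0.33, 0, 0], 1], [[-0.05, -0.62, -0.35], [-0.33, 0, 0], 1], [[-0.05, -0.6, -0.38], [-0.33, 0, 0], 1], [[-0.05, -0.58, -0.4], [-0.33, 0, 0], 1], [[-0.05, -0.57, -0.43], [-0.33, 0, 0], 1], [[-0.05, -0.54, -0.46], [-0.33, 0, 0], 1], [[-0.05, -0.52, -0.48], [-0.33, 0, 0], 1], [[-0.05, -0.5, -0.5], [-0.33, 0, 0], 1], [[-0.05, -0.48, -0.52], [-0.3, 0, 0], 1]]}}

```text
time: 1.5
tcp_pos: [536.8, 210.4, 227.8]
tcp_rot: [-1.21, 1.209, 1.21]
wrist_force: [0.4, -0.1, -0.2]
gripper_width: 0.999
```

```bash
python3 - <<'E'
from h import *
s=env.get_state(); print(s["time"],s["q"].round(3),s["tcp_pos"],Ro.from_rotvec(s["tcp_rot"]).as_matrix().round(3))
cam("wrist","c1")
E
```

```text
1.5 [ 0.314  0.036  1.235  0.     1.871 -1.258] [536.75607097 210.36299105 227.82779046] [[ 0.    -1.    -0.001]
 [ 0.    -0.001  1.   ]
 [-1.    -0.     0.   ]]
```

View pics/c1.png

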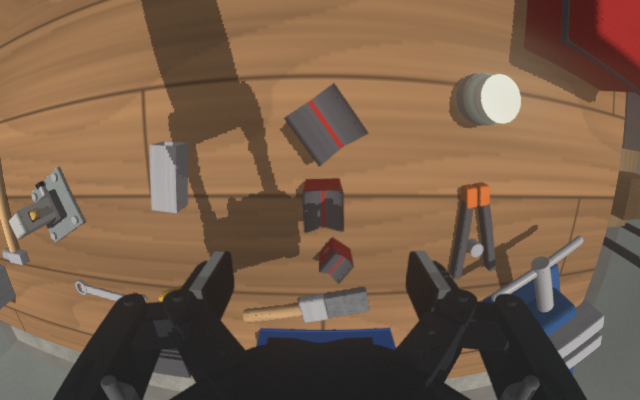

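```bash
python3 - <<'E'
import cv2
i=cv2.imread("pics/c1.png")[165:245,280:370]
cv2.imwrite("pics/c1z.png",cv2.resize(i,(720,640)[0:2] and (675,600),interpolation=cv2.INTER_CUBIC))
E
```

```text
(no output)
```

View pics/c1z.png

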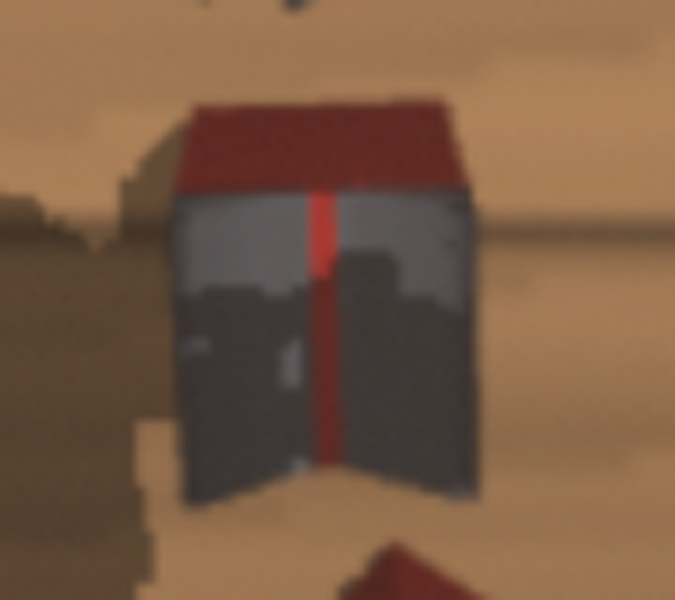

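```bash
python3 - <<'E'
from h import *
d=cam("wrist")
f=lambda u,v,z:onz(d,280+u/7.5,165+v/7.5,z).round(1)
P=[f(172,193,76),f(475,193,76),f(478,498,76),f(188,503,76)]; print(P,np.mean(P,0))
B=[f(195,105,0),f(447,102,0)]; print(B,np.mean(B,0))
print("yaw",np.degrees(np.arctan2(-(P[1]-P[0])[0],(P[1]-P[0])[1])),np.degrees(np.arctan2((P[2]-P[1])[1],(P[2]-P[1])[0])),np.degrees(np.arctan2((P[3]-P[0])[1],(P[3]-P[0])[0])))
E
```

```text
[array([553.6, 188.2,  76. ]), array([553.5, 232.5,  76. ]), array([601.7, 234.1,  76. ]), array([602.5, 189.9,  76. ])] [577.825 211.175  76.   ]
[array([557.9, 188.1,   0. ]), array([557.3, 233. ,   0. ])] [557.6  210.55   0.  ]
yaw 0.129335625722855 1.9012364646144218 1.9910759401670222
```

Request:
{"method": "step_arm", "body": {"plan": [[[0.4, -0.3, 0], [-0.12, 0, 0], 1], [[0.4, -0.38, 0], [0, 0, 0], 1], [[0.4, 0, 0], [0, 0, 0], 1], [[0.4, 0, 0], [0, 0, 0], 1], [[0.3, 0, 0], [0, 0, 0], 1], [[0, 0, 0], [0, 0, 0], 1], [[0, 0, 0], [0, 0, 0], 1], [[0, 0, 0], [0, 0, 0], 1], [[0, 0, 0], [0, 0, 0], 1], [[0, 0, 0], [0, 0, 0], 1]]}}

```text
time: 2.85
tcp_pos: [577.0, 211.9, 114.2]
tcp_rot: [-1.221, 1.201, 1.221]
wrist_force: [0.1, -0.6, -0.3]
gripper_width: 1.003
```

```bash
python3 - <<'E'
from h import *
cam("wrist","c2")
E
```

```text
(no output)
```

View pics/c2.png

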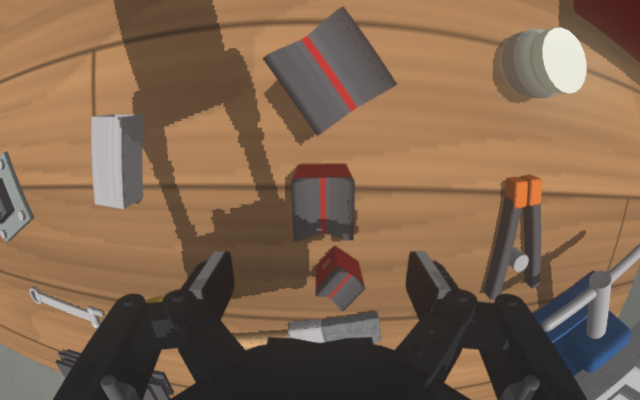

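```bash
python3 - <<'E'
from h import *
i=cv2.imread("pics/c2.png")[155:250,280:370]
cv2.imwrite("pics/c2z.png",cv2.resize(i,None,fx=6,fy=6,interpolation=cv2.INTER_CUBIC))
d=cam("wrist")
P=[onz(d,u,v,76) for u,v in [(293,182),(353,179.5),(354.5,238),(296,239)]]; print(np.round(P,1),np.mean(P,0))
print(pix(d,[0,0,0]+env.get_state()["tcp_pos"]))
E
```

```text
[[554.2 193.3  76. ]
 [551.6 235.9  76. ]
 [596.7 239.3  76. ]
 [598.3 195.2  76. ]] [575.19014589 215.91815204  76.        ]
[318.47781051 232.83886255]
```

View pics/c2z.png

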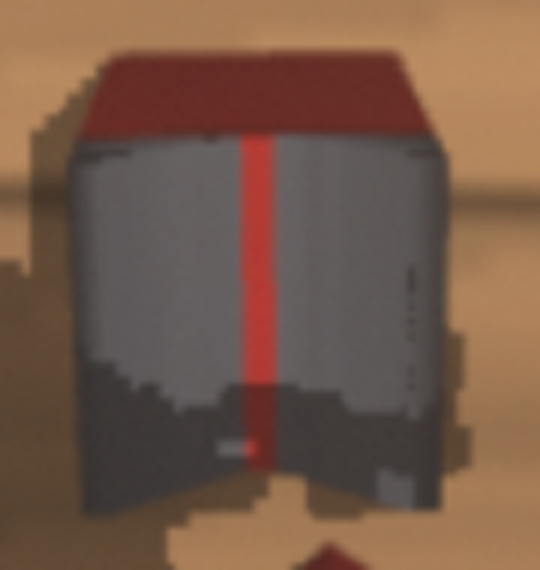

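```bash
python3 - <<'E'
from h import *
d=cam("wrist")
P=[onz(d,u,v,76) for u,v in [(291.7,179.2),(354.2,179.2),(353.3,239.7),(293.7,240.8)]]; print(np.round(P,1),np.mean(P,0))
B=[onz(d,u,v,0) for u,v in [(280+110/6,155+55/6),(280+397/6,155+55/6)]]; print(np.round(B,1))
delta(np.r_[np.mean(P,0)[:2],28])
print(Ro.from_rotvec(env.get_state()["tcp_rot"]).as_matrix().round(3))
E
```

```text
[[552.1 192.4  76. ]
 [551.3 236.7  76. ]
 [598.  238.5  76. ]
 [599.7 193.4  76. ]] [575.26720067 215.24630476  76.        ]
[[554.8 192.    0. ]
 [554.  237.5   0. ]]
shift units total (cur tool frame) [1.43  0.025 0.056]
[[ 0.    -1.    -0.016]
 [ 0.    -0.016  1.   ]
 [-1.    -0.    -0.   ]]
```

Request:
{"method": "step_arm", "body": {"plan": [[[0.3, 0.02, 0.045], [0, 0, 0], 1], [[0.3, 0, 0], [0, 0, 0], 1], [[0.3, 0, 0], [0, 0, 0], 1], [[0.3, 0, 0], [0, 0, 0], 1], [[0.23, 0, 0], [0, 0, 0], 1], [[0, 0, 0], [0, 0, 0], 0.8], [[0, 0, 0], [0, 0, 0], 0.65], [[0, 0, 0], [0, 0, 0], 0.58], [[0, 0, 0], [0, 0, 0], 0.55], [[0, 0, 0], [0, 0, 0], 0.5]]}}

```text
time: 4.25
tcp_pos: [576.2, 214.7, 29.2]
tcp_rot: [-1.222, 1.2, 1.22]
wrist_force: [1.2, -1.4, 3.5]
gripper_width: 0.512
```

```bash
python3 - <<'E'
from h import *
cam("wrist","c3")
E
```

```text
(no output)
```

View pics/c3.png

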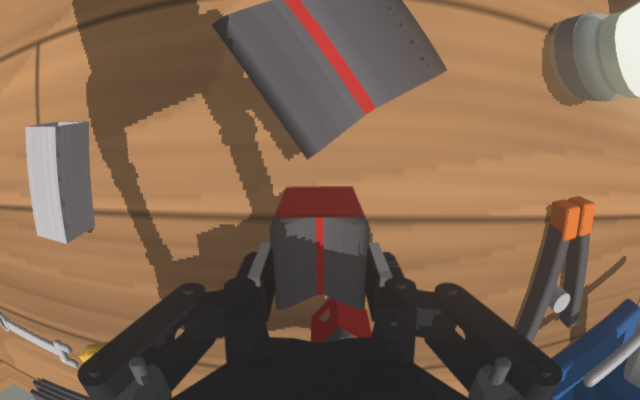

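```bash
cat >> h.py <<'E'
def fkR(q): return (Ro.from_euler('z',q[0])*Ro.from_euler('y',q[1]+q[2])*Ro.from_euler('z',q[3])*Ro.from_euler('y',q[4])*Ro.from_euler('z',q[5])).as_matrix()
E
python3 - <<'E'
from h import *
s=env.get_state(); q=s["q"]; R=Ro.from_rotvec(s["tcp_rot"]).as_matrix()
C=fkR(q).T@R; print(q.round(3),C.round(3))
C=C.round()
# tilted target: solve for wrist joints given j1,j23
for flip in (0,1):
  for th in (0,30,45,60,75):
    for j1 in (-.45,-.6,-.75):
      T=mk(th,25,flip)@C.T
      j23=1.5
      W=Ro.from_matrix((Ro.from_euler('z',j1)*Ro.from_euler('y',j23)).as_matrix().T@T).as_euler('ZYZ')
      print(flip,th,j1,W.round(2))
E
```

```text
[ 0.301  0.161  1.455 -0.     1.524 -1.286] [[-0.  0. -1.]
 [-0.  1.  0.]
 [ 1.  0. -0.]]
0 0 -0.45 [ 0.    1.64 -2.46]
0 0 -0.6 [ 0.    1.64 -2.61]
0 0 -0.75 [ 0.    1.64 -2.76]
0 30 -0.45 [ 0.41  1.31 -2.5 ]
0 30 -0.6 [ 0.45  1.38 -2.64]
0 30 -0.75 [ 0.49  1.44 -2.77]
0 45 -0.45 [ 0.64  1.16 -2.57]
0 45 -0.6 [ 0.69  1.26 -2.7 ]
0 45 -0.75 [ 0.74  1.35 -2.81]
0 60 -0.45 [ 0.9   1.03 -2.69]
0 60 -0.6 [ 0.95  1.15 -2.79]
0 60 -0.75 [ 0.99  1.28 -2.88]
0 75 -0.45 [ 1.19  0.94 -2.85]
0 75 -0.6 [ 1.23  1.08 -2.91]
0 75 -0.75 [ 1.26  1.22 -2.96]
1 0 -0.45 [-0.    1.64  0.68]
1 0 -0.6 [0.   1.64 0.53]
1 0 -0.75 [-0.    1.64  0.38]
1 30 -0.45 [0.41 1.31 0.65]
1 30 -0.6 [0.45 1.38 0.51]
1 30 -0.75 [0.49 1.44 0.37]
1 45 -0.45 [0.64 1.16 0.57]
1 45 -0.6 [0.69 1.26 0.44]
1 45 -0.75 [0.74 1.35 0.33]
1 60 -0.45 [0.9  1.03 0.45]
1 60 -0.6 [0.95 1.15 0.35]
1 60 -0.75 [0.99 1.28 0.26]
1 75 -0.45 [1.19 0.94 0.29]
1 75 -0.6 [1.23 1.08 0.23]
1 75 -0.75 [1.26 1.22 0.18]
```

Request:
{"method": "step_arm", "body": {"plan": [[[0, 0, 0], [0, 0, 0], 0.3], [[0, 0, 0], [0, 0, 0], 0], [[0, 0, 0], [0, 0, 0], 0], [[-0.1, 0, 0], [0, 0, 0], 0], [[-0.4, 0, 0], [0, 0, 0], 0], [[-0.5, 0, 0], [0, 0, 0], 0], [[-0.5, 0, 0], [0, 0, 0], 0], [[-0.5, 0, 0], [0.6, 0, 0], 0], [[-0.5, 0, 0], [1, 0, 0], 0], [[-0.2, 0, 0], [1, 0, 0], 0]]}}

```text
time: 5.55
tcp_pos: [575.8, 214.8, 191.8]
tcp_rot: [-0.947, 1.353, 0.946]
wrist_force: [-0.4, -0.0, -2.4]
gripper_width: 0.517
```

```bash
python3 - <<'E'
from h import *
s=env.get_state(); print(s["tcp_pos"],s["q"].round(3),s["wrist_force"],s["gripper_width"])
delta([590,-270,190],mk(0,24.6,1))
# rows
R0=Ro.from_rotvec(s["tcp_rot"]).as_matrix()
E
```

```text
[575.82416788 214.83762156 191.78319855] [ 0.302  0.128  1.202  0.     1.81  -0.918] [-0.36072585 -0.01185428 -2.43187581] 0.516932189132731
shift units total (cur tool frame) [ 0.025 -3.    -7.507]
turn units total [ 1.6912e+01  1.5000e-02 -6.0000e-03]
shift in new frame [ 0.03  -3.149  7.446]
```

Request:
{"method": "step_arm", "body": {"plan": [[[0, -0.3, -0.6], [0, 0, 0], 0], [[0, -0.3, -0.65], [0, 0, 0], 0], [[0, -0.3, -0.65], [0, 0, 0], 0], [[0, -0.3, -0.65], [0, 0, 0], 0], [[0, -0.3, -0.65], [0, 0, 0], 0], [[0, -0.3, -0.65], [0, 0, 0], 0], [[0, -0.3, -0.65], [0, 0, 0], 0], [[0, -0.3, -0.65], [0, 0, 0], 0], [[0, -0.3, -0.65], [0, 0, 0], 0], [[0, -0.3, -0.6], [0, 0, 0], 0]]}}

```text
time: 6.8
tcp_pos: [614.1, -209.0, 188.9]
tcp_rot: [-0.949, 1.355, 0.952]
wrist_force: [-0.4, 0.4, -1.7]
gripper_width: 0.516
```

Request:
{"method": "step_arm", "body": {"plan": [[[0, 0, 0], [1, 0, 0], 0], [[0, 0, 0], [1, 0, 0], 0], [[0, 0, 0], [1, 0, 0], 0], [[0, 0, 0], [1, 0, 0], 0], [[0, 0, 0], [1, 0, 0], 0], [[0, 0, 0], [1, 0, 0], 0], [[0, 0, 0], [1, 0, 0], 0], [[0, 0, 0], [1, 0, 0], 0], [[0, 0, 0], [1, 0, 0], 0], [[0, 0, 0], [1, 0, 0], 0]]}}

```text
time: 8.05
tcp_pos: [614.1, -207.4, 188.8]
tcp_rot: [0.139, 1.569, -0.138]
wrist_force: [-0.4, -0.4, -1.2]
gripper_width: 0.516
```

Request:
{"method": "step_arm", "body": {"plan": [[[0, 0, 0], [1, 0, 0], 0], [[0, 0, 0], [1, 0, 0], 0], [[0, 0, 0], [1, 0, 0], 0], [[0, 0, 0], [1, 0, 0], 0], [[0, 0, 0], [1, 0, 0], 0], [[0, 0, 0], [1, 0, 0], 0], [[0, 0, 0], [0.9, 0, 0], 0], [[0, 0, 0], [0, 0, 0], 0], [[0, 0, 0], [0, 0, 0], 0], [[0, 0, 0], [0, 0, 0], 0]]}}

```text
time: 9.3
tcp_pos: [614.4, -207.7, 189.7]
tcp_rot: [0.882, 1.385, -0.882]
wrist_force: [0.3, -0.2, -2.3]
gripper_width: 0.515
```

```bash
python3 - <<'E'
from h import *
s=env.get_state(); print(s["tcp_pos"],s["q"].round(3),s["wrist_force"],s["gripper_width"])
delta([590,-270,190],mk(0,24.6,1))
cam("wrist","d1"); cam("top","d1t");cam("scene","d1s")
E
```

```text
[ 614.41659939 -207.657249    189.73557456] [-0.378  0.224  1.099  0.     1.82   0.756] [ 0.33138802 -0.22554377 -2.31452368] 0.5154060276016111
shift units total (cur tool frame) [-0.004 -0.808  0.769]
turn units total [ 0.053 -0.002  0.002]
shift in new frame [-0.004 -0.803  0.775]
```

View pics/d1.png

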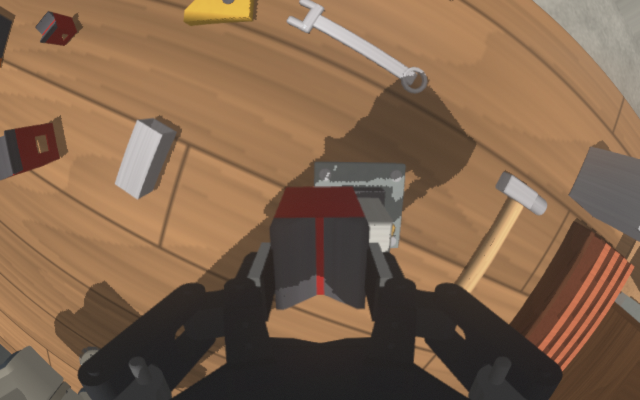

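View pics/d1s.png

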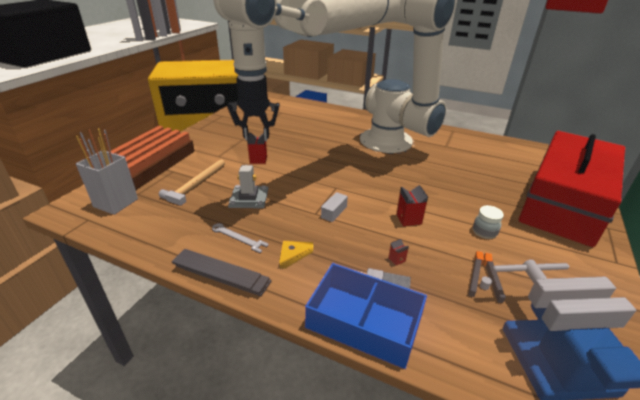

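Request:
{"method": "step_arm", "body": {"plan": [[[0, 0, -0.4], [0.05, 0, 0], 0], [[0, -0.4, -0.4], [0, 0, 0], 0], [[0, -0.2, 0], [0, 0, 0], 0], [[0, 0, 0], [0, 0, 0], 0], [[0, 0, 0], [0, 0, 0], 0], [[0, 0, 0], [0, 0, 0], 0], [[0, 0, 0], [0, 0, 0], 0], [[0, 0, 0], [0, 0, 0], 0], [[0, 0, 0], [0, 0, 0], 0], [[0, 0, 0], [0, 0, 0], 0]]}}

```text
time: 10.7
tcp_pos: [561.7, -179.1, 190.0]
tcp_rot: [0.888, 1.382, -0.888]
wrist_force: [-0.1, 1.0, -2.0]
gripper_width: 0.515
```

```bash
python3 - <<'E'
from h import *
s=env.get_state(); print(s["tcp_pos"])
d=cam("wrist","d2"); print(pix(d,[592,-270,107]))
i=d["image"][130:290,250:470,::-1]
cv2.imwrite("pics/d2z.png",cv2.resize(i,None,fx=3.6,fy=3.6,interpolation=cv2.INTER_CUBIC))
E
```

```text
[ 561.65508592 -179.05384774  189.9702914 ]
[424.59834031 206.07269331]
```

View pics/d2z.png

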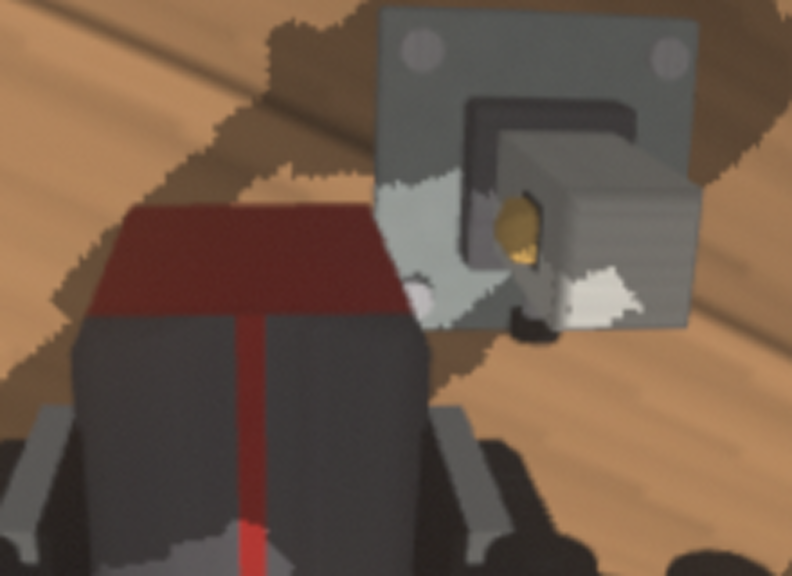

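```bash
python3 - <<'E'
from h import *
s=env.get_state(); d=cam("wrist"); R=Ro.from_rotvec(s["tcp_rot"]).as_matrix(); p0=s["tcp_pos"]
f=lambda u,v,z:onz(d,250+u/3.6,130+v/3.6,z)
T=lambda p:(R.T@(p-p0)).round(1)
print("head",np.degrees(np.arctan2(R[1,1],R[0,1])))
r=[f(132,205,p0[2]-29.2),f(372,205,p0[2]-29.2)]; print("rim near corners tool",[T(p) for p in r])
r=[f(85,318,p0[2]+46.8),f(420,318,p0[2]+46.8)]; print("top near corners tool",[T(p) for p in r])
pl=[f(380,8,10),f(697,20,10),f(690,327,10)]
print("plate",[p.round(1) for p in pl],"sides",np.linalg.norm(pl[1]-pl[0]),np.linalg.norm(pl[1]-pl[2]),"ctr",((pl[0]+pl[2])/2).round(1),T((pl[0]+pl[2])/2))
e=pl[0]-pl[1]; print("yaw from edge (y axis)",np.degrees(np.arctan2(-e[0],e[1]))); e=pl[1]-pl[2]; print(np.degrees(np.arctan2(e[1],e[0])))
for z in (100,107,115):
    pt=[f(u,v,z) for u,v in [(575,188),(700,187),(688,327),(555,328)]]
    print(z,[T(p)[1:] for p in pt],np.mean(pt,0).round(1),T(np.mean(pt,0)),[np.linalg.norm(pt[i]-pt[i-1]).round(1) for i in range(4)])
E
```

```text
head 24.54714880767823
rim near corners tool [array([ 29.2,  21. , -23.1]), array([29.2, 21.1, 22.5])]
top near corners tool [array([-46.8,  26. , -21.1]), array([-46.8,  26.1,  20.4])]
plate [array([ 621.7, -196.3,   10. ]), array([ 666.9, -294.8,   10. ]), array([ 571. , -348.2,   10. ])] sides 108.41201655452842 109.76377132121449 ctr [ 596.3 -272.2   10. ] [180.   -7.1  99.2]
yaw from edge (y axis) 24.64768891645504
29.077627239342615
100 [array([10.3, 81.2]), array([ 11.1, 115.8]), array([-27.5, 117. ]), array([-27.3,  79. ])] [ 594.9 -271.9  100. ] [90.  -8.4 98.3] [np.float64(37.6), np.float64(34.6), np.float64(38.6), np.float64(38.0)]
107 [array([12., 79.]), array([ 12.7, 112.7]), array([-24.9, 113.9]), array([-24.6,  76.9])] [ 595.7 -268.7  107. ] [83.  -6.2 95.6] [np.float64(36.7), np.float64(33.7), np.float64(37.6), np.float64(37.0)]
115 [array([13.9, 76.6]), array([ 14.6, 109.2]), array([-21.8, 110.4]), array([-21.6,  74.5])] [ 596.7 -264.9  115. ] [75.  -3.7 92.7] [np.float64(35.5), np.float64(32.6), np.float64(36.5), np.float64(35.9)]
```

View pics/d2.png

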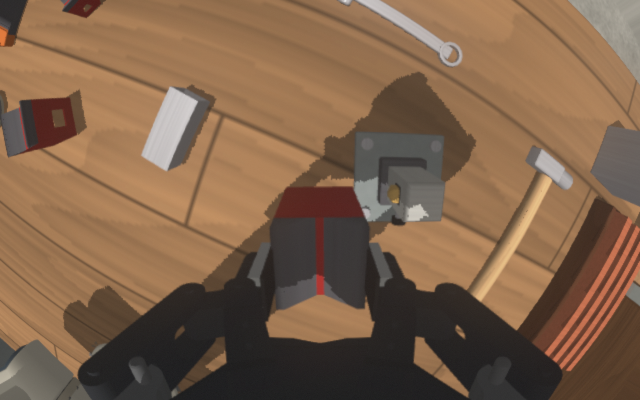

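Request:
{"method": "step_arm", "body": {"plan": [[[0, -0.09, 0.2], [0, 0, 0], 0], [[0, 0, 0.4], [0, 0, 0], 0], [[0, 0, 0.4], [0, 0, 0], 0], [[0, 0, 0.4], [0, 0, 0], 0], [[0, 0, 0.185], [0, 0, 0], 0], [[0.2, 0, 0], [0, 0, 0], 0], [[0.2, 0, 0], [0, 0, 0], 0], [[0.1, 0, 0], [0, 0, 0], 0], [[0, 0, 0], [0, 0, 0], 0], [[0, 0, 0], [0, 0, 0], 0]]}}

```text
time: 12.05
tcp_pos: [596.4, -267.6, 160.6]
tcp_rot: [0.888, 1.381, -0.888]
wrist_force: [-0.4, 0.3, -1.8]
gripper_width: 0.514
```

```bash
python3 - <<'E'
from h import *
s=env.get_state(); print(s["tcp_pos"],s["wrist_force"])
d=cam("wrist","e1"); t=cam("top","e1t"); c=cam("scene","e1s")
i=d["image"][120:300,240:400,::-1]; a=cv2.resize(i,(400,450),interpolation=cv2.INTER_CUBIC)
i=c["image"][125:225,205:294,::-1]; b=cv2.resize(i,(400,450),interpolation=cv2.INTER_CUBIC)
cv2.imwrite("pics/e1z.png",np.hstack([a,b]))
E
```

```text
[ 596.35755577 -267.59249723  160.55853637] [-0.43289356  0.30953276 -1.83271627]
```

View pics/e1z.png

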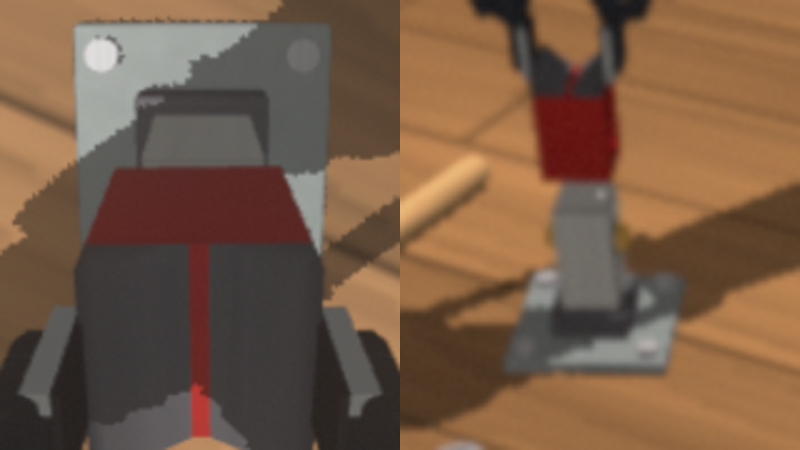

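```bash
python3 - <<'E'
from h import *
s=env.get_state(); d=cam("wrist"); R=Ro.from_rotvec(s["tcp_rot"]).as_matrix(); p0=s["tcp_pos"]
f=lambda u,v,z:onz(d,240+u/2.5,120+v/2.5,z)
T=lambda p:(R.T@(p-p0)).round(1)
print("plate",T(f(77,24,10)),T(f(330,24,10)),"y-55")
print("collar",T(f(138,92,30)),T(f(266,92,30)),"y-27")
print("post base",T(f(155,115,30)),T(f(250,115,30)),"y-19")
print("rim",T(f(113,168,p0[2]-29.2)),T(f(285,168,p0[2]-29.2)),"y-22.75")
E
```

```text
plate [150.7  52.5 -52.2] [150.8  52.8  54.7] y-55
collar [130.7  26.1 -25. ] [130.8  26.2  26.2] y-27
post base [130.7  16.7 -18.3] [130.7  16.8  19.9] y-19
rim [ 29.2  20.8 -24.2] [29.2 20.9 23. ] y-22.75
```

Request:
{"method": "step_arm", "body": {"plan": [[[0.05, 0, 0.02], [0, 0, 0], 0], [[0.1, 0, 0], [0, 0, 0], 0], [[0.1, 0, 0], [0, 0, 0], 0], [[0.05, 0, 0], [0, 0, 0], 0], [[0.03, 0, 0], [0, 0, 0], 0], [[0.03, 0, 0], [0, 0, 0], 0], [[0.03, 0, 0], [0, 0, 0], 0], [[0.03, 0, 0], [0, 0, 0], 0], [[0, 0, 0], [0, 0, 0], 0], [[0, 0, 0], [0, 0, 0], 0]]}}

```text
time: 13.5
tcp_pos: [596.8, -268.9, 134.9]
tcp_rot: [0.888, 1.382, -0.888]
wrist_force: [1.0, 0.4, -1.1]
gripper_width: 0.515
```

Request:
{"method": "step_arm", "body": {"plan": [[[0.03, 0, 0], [0, 0, 0], 0], [[0.03, 0, 0], [0, 0, 0], 0], [[0.03, 0, 0], [0, 0, 0], 0], [[0.03, 0, 0], [0, 0, 0], 0], [[0.03, 0, 0], [0, 0, 0], 0], [[0, 0, 0], [0, 0, 0], 0], [[0, 0, 0], [0, 0, 0], 0], [[0, 0, 0], [0, 0, 0], 0], [[0, 0, 0], [0, 0, 0], 0], [[0, 0, 0], [0, 0, 0], 0]]}}

```text
time: 14.75
tcp_pos: [596.8, -268.9, 125.8]
tcp_rot: [0.888, 1.382, -0.888]
wrist_force: [-0.2, -1.2, -3.2]
gripper_width: 0.512
```

```bash
python3 - <<'E'
from h import *
s=env.get_state(); print(s["tcp_pos"],s["wrist_force"],s["moment"])
d=cam("wrist","f1"); c=cam("scene","f1s")
i=d["image"][120:300,240:400,::-1]; a=cv2.resize(i,(400,450),interpolation=cv2.INTER_CUBIC)
i=c["image"][125:225,205:294,::-1]; b=cv2.resize(i,(400,450),interpolation=cv2.INTER_CUBIC)
cv2.imwrite("pics/f1z.png",np.hstack([a,b]))
E
```

```text
[ 596.75638113 -268.93649525  125.8300119 ] [-0.19482674 -1.19139981 -3.15279862] [-0.04530558  0.01585455  0.05974731]
```

View pics/f1z.png

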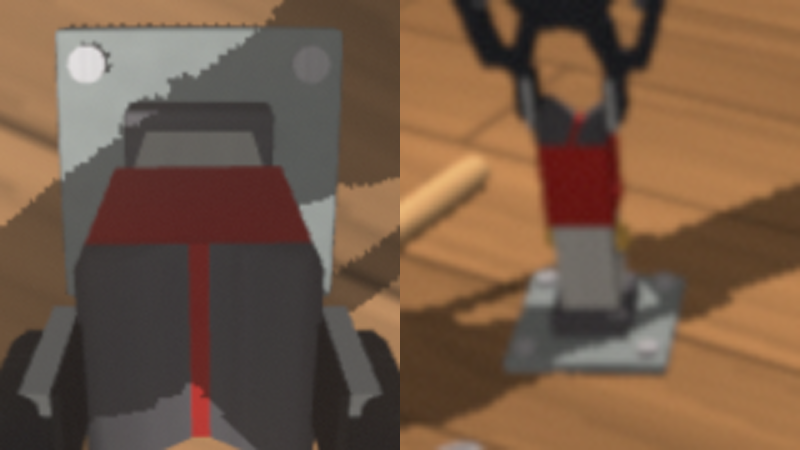

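Request:
{"method": "step_arm", "body": {"plan": [[[0.03, 0, 0], [0, 0, 0], 0], [[0.03, 0, 0], [0, 0, 0], 0], [[0.03, 0, 0], [0, 0, 0], 0], [[0.02, 0, 0], [0, 0, 0], 0], [[0.02, 0, 0], [0, 0, 0], 0], [[0, 0, 0], [0, 0, 0], 0], [[0, 0, 0], [0, 0, 0], 0], [[0, 0, 0], [0, 0, 0], 0], [[0, 0, 0], [0, 0, 0], 0], [[0, 0, 0], [0, 0, 0], 0]]}}

```text
time: 16.1
tcp_pos: [596.7, -269.0, 118.0]
tcp_rot: [0.888, 1.382, -0.888]
wrist_force: [-0.9, 0.5, -2.5]
gripper_width: 0.512
```

Request:
{"method": "step_arm", "body": {"plan": [[[0.02, 0, 0], [0, 0, 0], 0], [[0.02, 0, 0], [0, 0, 0], 0], [[0.02, 0, 0], [0, 0, 0], 0], [[0.02, 0, 0], [0, 0, 0], 0], [[0, 0, 0], [0, 0, 0], 0], [[0, 0, 0], [0, 0, 0], 0], [[0, 0, 0], [0, 0, 0], 0], [[0, 0, 0], [0, 0, 0], 0], [[0, 0, 0], [0, 0, 0], 0], [[0, 0, 0], [0, 0, 0], 0]]}}

```text
time: 17.35
tcp_pos: [597.0, -268.8, 114.2]
tcp_rot: [0.888, 1.381, -0.888]
wrist_force: [-1.4, 2.0, 5.7]
gripper_width: 0.511
```

```bash
python3 - <<'E'
from h import *
s=env.get_state(); print(s["tcp_pos"],s["wrist_force"],s["moment"])
c=cam("scene","g1s")
i=c["image"][125:225,205:294,::-1]; b=cv2.resize(i,(530,600),interpolation=cv2.INTER_CUBIC)
cv2.imwrite("pics/g1z.png",b)
E
```

```text
[ 596.9797051  -268.83863687  114.18640094] [-1.3990909   2.00627896  5.71407536] [ 0.333778    0.35239512 -0.04138569]
```

View pics/g1z.png

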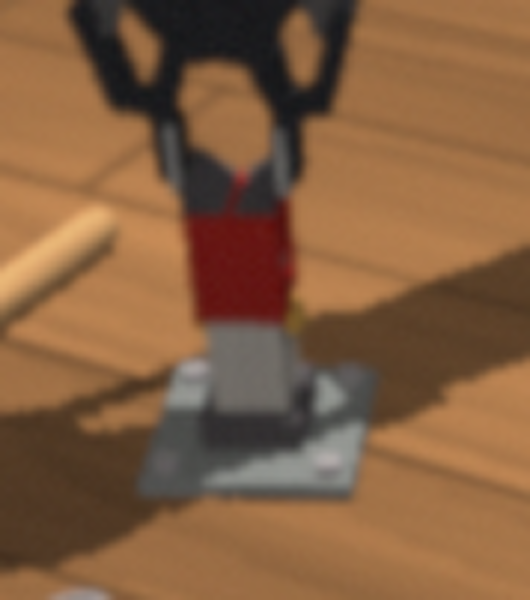

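Request:
{"method": "step_arm", "body": {"plan": [[[0, 0, 0], [0, 0, 0], 0.6], [[0, 0, 0], [0, 0, 0], 0.8], [[0, 0, 0], [0, 0, 0], 1], [[0, 0, 0], [0, 0, 0], 1], [[0, 0, 0], [0, 0, 0], 1], [[0, 0, 0], [0, 0, 0.6], 1], [[0, 0, 0], [0, 0, 0.8], 1], [[0, 0, 0], [0, 0, 0.8], 1], [[0, 0, 0], [0, 0, 0.8], 1], [[0, 0, 0], [0, 0, 0.8], 1]]}}

```text
time: 18.65
tcp_pos: [596.8, -269.2, 114.0]
tcp_rot: [1.182, 1.062, -0.477]
wrist_force: [-0.4, 0.3, -1.0]
gripper_width: 1.001
```

```bash
python3 - <<'E'
from h import *
s=env.get_state(); print(s["tcp_pos"],s["q"].round(3),s["wrist_force"],s["moment"])
delta([597,-268.8,114.2],mk(65,24.6,1))
d=cam("wrist","h1"); c=cam("scene","h1s")
i=c["image"][100:250,190:340,::-1]; b=cv2.resize(i,(400,400),interpolation=cv2.INTER_CUBIC)
a=cv2.resize(d["image"][:,:,::-1],(400,250)); a=np.vstack([a,np.zeros((150,400,3),np.uint8)])
cv2.imwrite("pics/h1z.png",np.hstack([a,b]))
E
```

```text
[ 596.80237757 -269.22153274  114.0004802 ] [-0.75  -0.033  1.598  0.499  1.379  0.344] [-0.35029766  0.25235353 -1.00721625] [-0.05353955  0.29833477  0.06972239]
shift units total (cur tool frame) [ 0.     0.007 -0.005]
turn units total [2.000e-03 1.500e-02 4.297e+00]
shift in new frame [ 0.004  0.006 -0.005]
```

View pics/h1z.png

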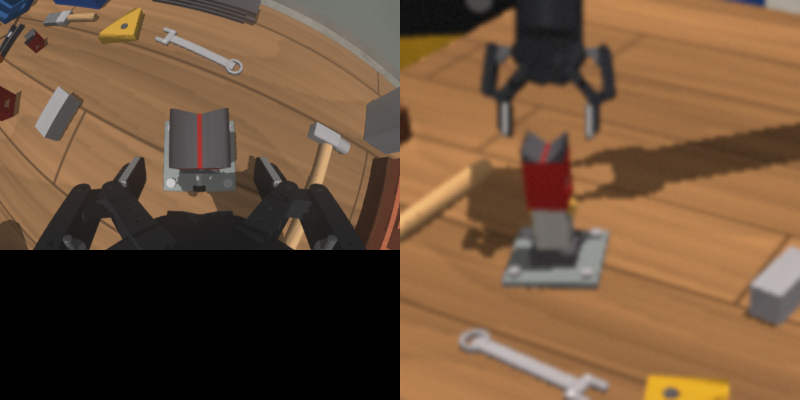

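Request:
{"method": "step_arm", "body": {"plan": [[[0, 0, 0], [0, 0, 0.8], 1], [[0, 0, 0], [0, 0, 0.9], 1], [[0, 0, 0], [0, 0, 0.9], 1], [[0, 0, 0], [0, 0, 0.9], 1], [[0, 0, 0], [0, 0.015, 0.8], 1], [[0, 0, 0], [0, 0, 0], 1], [[0, 0, 0], [0, 0, 0], 1], [[0, 0, 0], [0, 0, 0], 1], [[0, 0, 0], [0, 0, 0], 1], [[0, 0, 0], [0, 0, 0], 1]]}}

```text
time: 20.0
tcp_pos: [597.0, -268.8, 113.7]
tcp_rot: [1.424, 0.663, -0.007]
wrist_force: [0.3, 1.1, -0.4]
gripper_width: 1.001
```

```bash
python3 - <<'E'
from h import *
s=env.get_state(); print(s["tcp_pos"],s["q"].round(3),s["wrist_force"],s["moment"])
h=np.radians(24.6); base=np.array([597,-268.8,0]); X=np.array([np.cos(h),np.sin(h),0])
delta(base+20*X+[0,0,72],mk(65,24.6,1))
d=cam("wrist","i1"); c=cam("scene","i1s")
i=c["image"][100:250,190:340,::-1]; b=cv2.resize(i,(400,400),interpolation=cv2.INTER_CUBIC)
a=cv2.resize(d["image"][100:400,160:480,::-1],(400,375)); a=np.vstack([a,np.zeros((25,400,3),np.uint8)])
cv2.imwrite("pics/i1z.png",np.hstack([a,b]))
E
```

```text
[ 596.98626354 -268.7895059   113.73753685] [-1.024 -0.012  1.881  1.174  1.344 -0.226] [ 0.28365659  1.0998646  -0.36806879] [-0.1883506   0.41519965  0.01659608]
shift units total (cur tool frame) [ 0.598 -0.487  0.001]
turn units total [ 0.004 -0.01   0.027]
shift in new frame [ 0.596 -0.49   0.   ]
```

View pics/i1z.png

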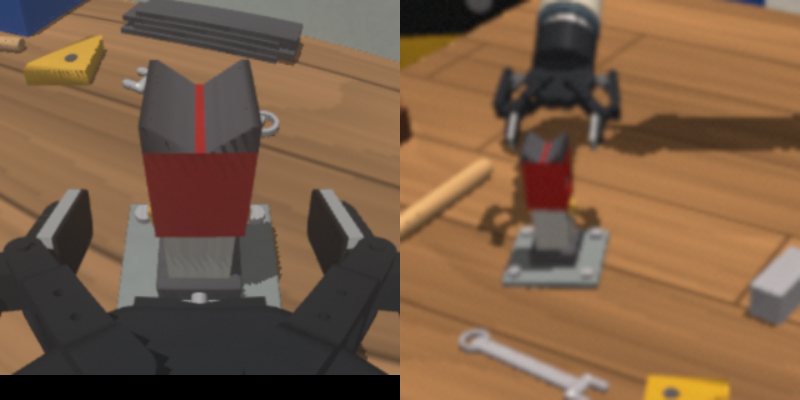

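Request:
{"method": "step_arm", "body": {"plan": [[[0.1, -0.08, 0], [0, 0, 0], 1], [[0.1, -0.09, 0], [0, 0, 0.02], 1], [[0.1, -0.08, 0], [0, 0, 0], 1], [[0.1, -0.08, 0], [0, 0, 0], 1], [[0.1, -0.08, 0], [0, 0, 0], 1], [[0.1, -0.08, 0], [0, 0, 0], 1], [[0, 0, 0], [0, 0, 0], 1], [[0, 0, 0], [0, 0, 0], 1], [[0, 0, 0], [0, 0, 0], 1], [[0, 0, 0], [0, 0, 0], 1]]}}

```text
time: 21.35
tcp_pos: [615.0, -260.7, 71.6]
tcp_rot: [1.426, 0.66, -0.005]
wrist_force: [0.6, 0.2, -0.1]
gripper_width: 0.999
```

```bash
python3 - <<'E'
from h import *
s=env.get_state(); print(s["tcp_pos"],s["q"].round(3),s["wrist_force"],s["moment"])
d=cam("wrist","j1"); c=cam("scene","j1s")
i=c["image"][120:220,205:305,::-1]; b=cv2.resize(i,(400,400),interpolation=cv2.INTER_CUBIC)
a=cv2.resize(d["image"][100:400,160:480,::-1],(400,375)); a=np.vstack([a,np.zeros((25,400,3),np.uint8)])
cv2.imwrite("pics/j1z.png",np.hstack([a,b]))
E
```

```text
[ 615.03815905 -260.69349018   71.6270773 ] [-0.986  0.062  1.893  1.208  1.279 -0.295] [ 0.61047955  0.18123844 -0.05004046] [-0.15507376  0.37358692 -0.03010614]
```

View pics/j1z.png

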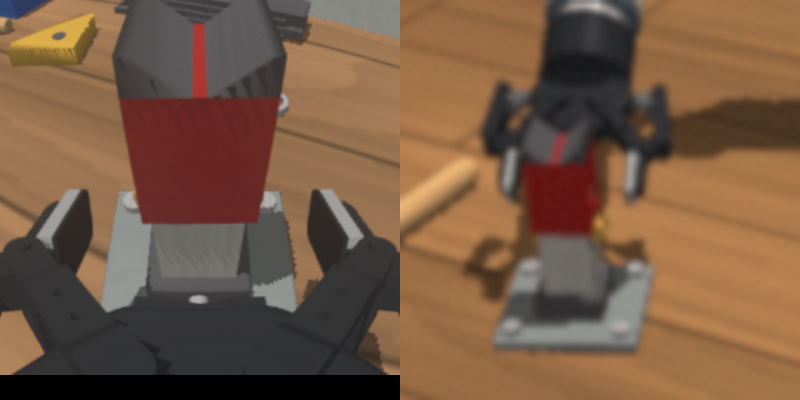

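```bash
python3 - <<'E'
from h import *
s=env.get_state(); d=cam("wrist"); R=Ro.from_rotvec(s["tcp_rot"]).as_matrix(); p0=s["tcp_pos"]
im=d["image"][:,:,::-1].copy()
for x in (-13,-32,-51):
  for y in (-11,11):
    for z in (-42.5,42.5):
      u,v=pix(d,p0+R@[x,y,z]); print(x,y,z,u.round(),v.round()); cv2.circle(im,(int(u*4),int(v*4)),6,(0,255,0) if y>0 else (255,0,255),-1,shift=2) if 0 else cv2.circle(im,(round(u),round(v)),1,(0,255,0) if y>0 else (255,0,255),-1)
for x,y,z in [(-22.75,a*19,85) for a in (-1,1)]+[(0,28.75,76.5),(0,-28.75,76.5)]:
    h=np.radians(24.6); p=np.array([597,-268.8,0])+x*np.array([np.cos(h),np.sin(h),0])+y*np.array([-np.sin(h),np.cos(h),0])+[0,0,z]
    u,v=pix(d,p); cv2.circle(im,(round(u),round(v)),1,(255,255,0),-1)
cv2.imwrite("pics/k1.png",cv2.resize(im[150:350,180:460],(784,560),interpolation=cv2.INTER_NEAREST))
E
```

```text
-13 -11 -42.5 250.0 256.0
-13 -11 42.5 392.0 256.0
-13 11 -42.5 247.0 222.0
-13 11 42.5 395.0 222.0
-32 -11 -42.5 243.0 271.0
-32 -11 42.5 399.0 272.0
-32 11 -42.5 239.0 235.0
-32 11 42.5 403.0 235.0
-51 -11 -42.5 235.0 290.0
-51 -11 42.5 407.0 290.0
-51 11 -42.5 229.0 251.0
-51 11 42.5 413.0 251.0
```

View pics/k1.png

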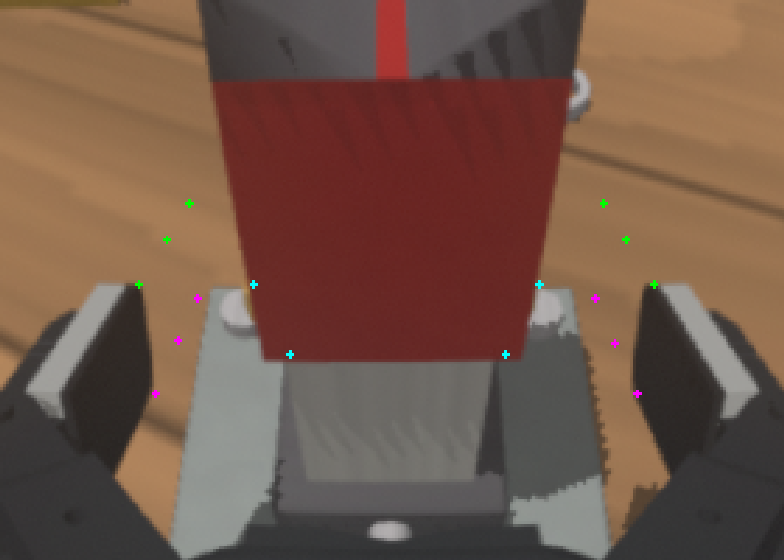

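```bash
python3 - <<'E'
from h import *
s=env.get_state(); d=cam("wrist"); R=Ro.from_rotvec(s["tcp_rot"]).as_matrix(); p0=s["tcp_pos"]; c=cam("scene")
cv2.imwrite("pics/l1.png",cv2.resize(c["image"][125:195,215:285,::-1],(560,560),interpolation=cv2.INTER_CUBIC))
print("tcp in scene",pix(c,p0))
for w,q in [((230.7,251.8),(263,170)),((234.3,289.3),(263,170)),((180+650/2.8,251.8),(232.5,170)),((180+632/2.8,150+390/2.8),(232.5,170))]:
    P,e=tri(d,w,c,q); print((R.T@(P-p0)).round(1),P.round(1),round(e,1))
for x in (0,-13,-26,-40):
    print(x,[pix(c,p0+R@np.array([x,y,z])).round(1) for y in(-11,11) for z in (-42.5,42.5)])
E
```

```text
tcp in scene [245.06346811 182.1512001 ]
[-41.    5.1 -48.3] [ 563.1 -231.3   93.4] 5.9
[-51.5 -10.5 -45.5] [ 549.5 -240.5   83.8] 5.8
[-40.7   4.8  43.9] [ 601.6 -315.    93. ] 3.4
[-49.7 -10.6  44.1] [ 588.4 -321.3   82.9] 4.4
0 [array([259.6, 184.3]), array([231.7, 183.8]), array([258.7, 180.4]), array([230.3, 179.9])]
-13 [array([260. , 180.7]), array([232.2, 180.2]), array([259.1, 176.8]), array([230.9, 176.3])]
-26 [array([260.4, 177.2]), array([232.8, 176.7]), array([259.5, 173.2]), array([231.4, 172.7])]
-40 [array([260.8, 173.4]), array([233.3, 172.9]), array([259.9, 169.4]), array([232. , 168.9])]
```

View pics/l1.png

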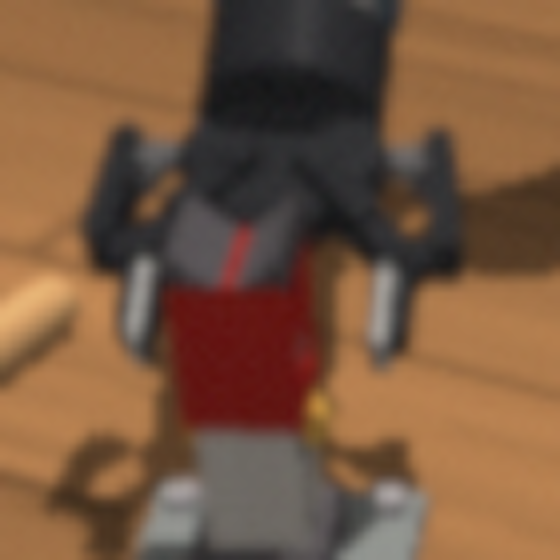

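```bash
python3 - <<'E'
from h import *
c=cam("scene"); R=mk(0,24.6,1); p0=np.array([597,-268.8,114.2])
for x in (0,-10,-19,-30,-40,-50): print(x,[pix(c,p0+R@np.array([x,y,z])).round(1) for y in(-11,11) for z in (-25,25)])
print("sleeve rim/top corners",[pix(c,p0+R@np.array([x,22.75,z])).round(1) for x in (29.2,-46.8) for z in (-22.75,22.75)])
print("meas rim: ",[(205+u/5.955,125+v/5.955) for u,v in [(195,320),(283,325)]], "tips",[(205+u/5.955,125+v/5.955) for u,v in [(178,205),(283,195)]])
i=cv2.imread("pics/g1s.png")[125:185,220:270]; cv2.imwrite("pics/m1.png",cv2.resize(i,(500,600),interpolation=cv2.INTER_CUBIC))
E
```

```text
0 [array([253.7, 164.9]), array([237.2, 164.6]), array([252.6, 168.6]), array([235.8, 168.3])]
-10 [array([253.5, 162. ]), array([236.8, 161.7]), array([252.3, 165.7]), array([235.4, 165.4])]
-19 [array([253.2, 159.4]), array([236.5, 159. ]), array([252.1, 163. ]), array([235.1, 162.7])]
-30 [array([252.9, 156.1]), array([236.1, 155.8]), array([251.8, 159.8]), array([234.7, 159.4])]
-40 [array([252.6, 153.1]), array([235.7, 152.8]), array([251.5, 156.7]), array([234.3, 156.4])]
-50 [array([252.3, 150.1]), array([235.4, 149.8]), array([251.2, 153.7]), array([233.9, 153.4])]
sleeve rim/top corners [array([252.1, 179. ]), array([236.9, 178.7]), array([249.8, 156.6]), array([234. , 156.3])]
meas rim:  [(237.7455919395466, 178.73635600335854), (252.5230898404702, 179.575986565911)] tips [(234.89084802686818, 159.42485306465156), (252.5230898404702, 157.7455919395466)]
```

View pics/m1.png

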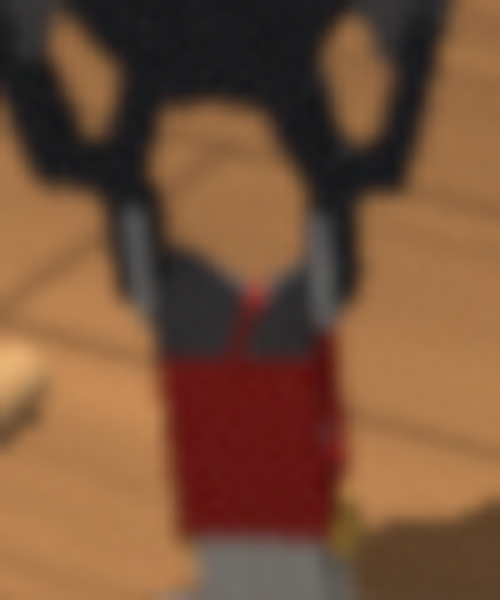

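```bash
python3 - <<'E'
from h import *
print(env.grip_depth,[a for a in dir(env) if not a.startswith("_")])
i=cv2.imread("pics/c3.png")[170:350,200:440]; cv2.imwrite("pics/n1.png",cv2.resize(i,(800,600),interpolation=cv2.INTER_CUBIC))
E
```

```text
18.700000000000003 ['IKError', 'get_state', 'grip_depth']
```

View pics/n1.png

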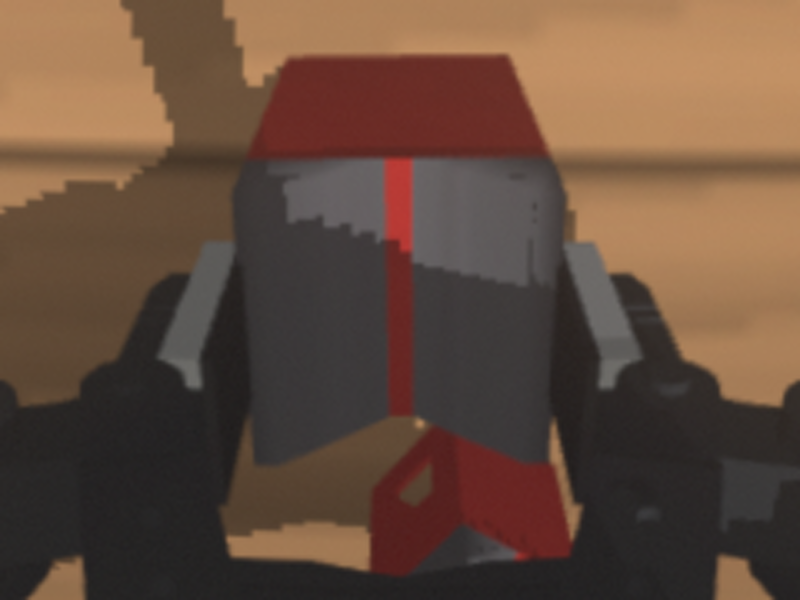

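Request:
{"method": "step_arm", "body": {"plan": [[[0.1, 0, 0], [0, 0, 0], 1], [[0.1, 0, 0], [0, 0, 0], 1], [[0.1, 0, 0], [0, 0, 0], 1], [[0.1, 0, 0], [0, 0, 0], 1], [[0.08, 0, 0], [0, 0, 0], 1], [[0.07, 0, 0], [0, 0, 0], 1], [[0, 0, 0], [0, 0, 0], 0.85], [[0, 0, 0], [0, 0, 0], 0.75], [[0, 0, 0], [0, 0, 0], 0.75], [[0, 0, 0], [0, 0, 0], 0.75]]}}

```text
time: 22.9
tcp_pos: [642.1, -248.2, 57.4]
tcp_rot: [1.426, 0.66, -0.005]
wrist_force: [-0.4, 0.7, -0.2]
gripper_width: 0.746
```

```bash
python3 - <<'E'
from h import *
s=env.get_state(); print(s["tcp_pos"],s["wrist_force"],s["moment"],s["gripper_width"])
d=cam("wrist","o1"); c=cam("scene","o1s")
b=cv2.resize(c["image"][125:195,215:285,::-1],(400,400),interpolation=cv2.INTER_CUBIC)
a=cv2.resize(d["image"][150:350,220:420,::-1],(400,400),interpolation=cv2.INTER_CUBIC)
cv2.imwrite("pics/o1z.png",np.hstack([a,b]))
E
```

```text
[ 642.12161559 -248.15880792   57.43501181] [-0.37512435  0.65476749 -0.24919717] [-0.17895398  0.38839221 -0.00330669] 0.7464036572257355
```

View pics/o1z.png

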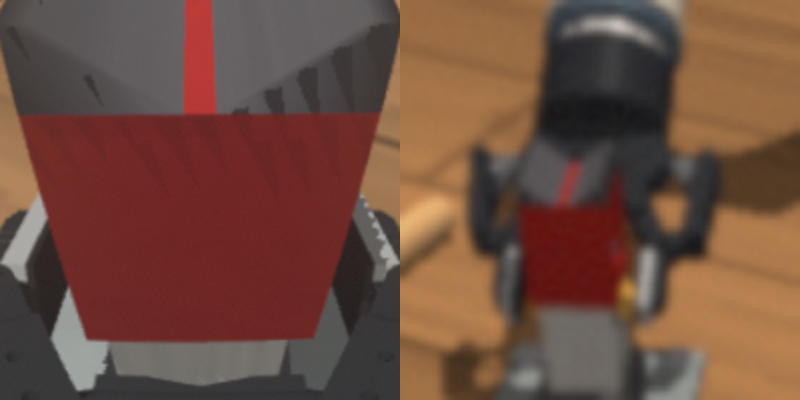

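Request:
{"method": "step_arm", "body": {"plan": [[[0, 0, 0], [0, 0, 0], 0.7], [[0, 0, 0], [0, 0, 0], 0.65], [[0, 0, 0], [0, 0, 0], 0.6], [[0, 0, 0], [0, 0, 0], 0.56], [[0, 0, 0], [0, 0, 0], 0.54], [[0, 0, 0], [0, 0, 0], 0.52], [[0, 0, 0], [0, 0, 0], 0.5], [[0, 0, 0], [0, 0, 0], 0.4], [[0, 0, 0], [0, 0, 0], 0.2], [[0, 0, 0], [0, 0, 0], 0]]}}

```text
time: 24.25
tcp_pos: [642.1, -248.1, 57.4]
tcp_rot: [1.426, 0.66, -0.005]
wrist_force: [-5.2, -1.8, 3.1]
gripper_width: 0.524
```

```bash
python3 - <<'E'
from h import *
s=env.get_state(); print(s["tcp_pos"],s["wrist_force"],s["moment"],s["gripper_width"],Ro.from_rotvec(s["tcp_rot"]).as_matrix().T@s["wrist_force"])
d=cam("wrist","p1"); c=cam("scene","p1s")
b=cv2.resize(c["image"][125:195,215:285,::-1],(400,400),interpolation=cv2.INTER_CUBIC)
a=cv2.resize(d["image"][150:350,220:420,::-1],(400,400),interpolation=cv2.INTER_CUBIC)
cv2.imwrite("pics/p1z.png",np.hstack([a,b]))
E
```

```text
[ 642.13711636 -248.1318603    57.36313895] [-5.17395503 -1.78258366  3.13645016] [-0.17649769  0.37961405  0.0443183 ] 0.5242202512402767 [-6.2614512   0.53619106 -0.53987286]
```

View pics/p1z.png

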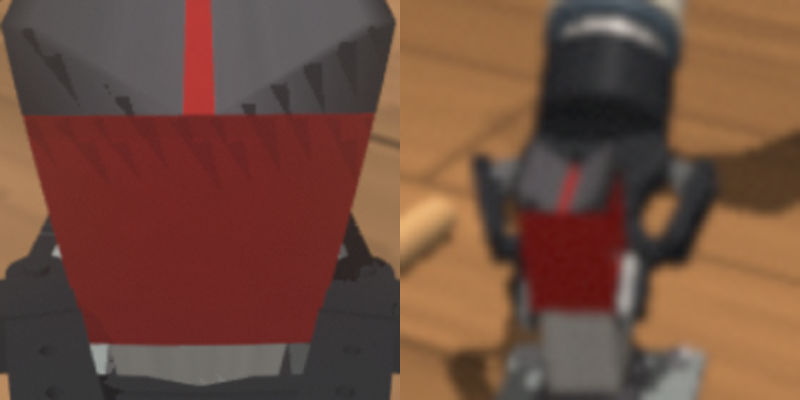

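Request:
{"method": "step_arm", "body": {"plan": [[[0.007, -0.015, 0], [0, 0, 0], 0], [[0.007, -0.015, 0], [0, 0, 0], 0], [[0.007, -0.015, 0], [0, 0, 0], 0], [[0.007, -0.015, 0], [0, 0, 0], 0], [[0, 0, 0], [0, 0, 0], 0], [[0, 0, 0], [0, 0, 0], 0], [[0, 0, 0], [0, 0, 0], 0], [[0, 0, 0], [0, 0, 0], 0], [[0, 0, 0], [0, 0, 0], 0], [[0, 0, 0], [0, 0, 0], 0]]}}

```text
time: 25.6
tcp_pos: [642.7, -248.6, 56.8]
tcp_rot: [1.425, 0.657, -0.002]
wrist_force: [-13.0, -0.7, 12.4]
gripper_width: 0.523
```

Request:
{"method": "step_arm", "body": {"plan": [[[-0.015, -0.022, 0], [0, 0, 0], 0], [[-0.015, -0.022, 0], [0, 0, 0], 0], [[0.007, -0.015, 0], [0, 0, 0], 0], [[0, 0, 0], [0, 0, 0], 0], [[0, 0, 0], [0, 0, 0], 0], [[0, 0, 0], [0, 0, 0], 0], [[0, 0, 0], [0, 0, 0], 0], [[0, 0, 0], [0, 0, 0], 0], [[0, 0, 0], [0, 0, 0], 0], [[0, 0, 0], [0, 0, 0], 0]]}}

```text
time: 26.85
tcp_pos: [641.5, -249.1, 55.2]
tcp_rot: [1.425, 0.656, 0.0]
wrist_force: [-0.7, 2.5, 10.7]
gripper_width: 0.522
```

```bash
cat >> h.py <<'E'
def st():
    s=env.get_state(); h=np.radians(24.6)
    Q=np.array([[np.cos(h),np.sin(h),0],[-np.sin(h),np.cos(h),0],[0,0,1]])
    print("t",s["time"],"tcp post frame",(Q@(s["tcp_pos"]-[597,-268.8,0])).round(2),"F post frame",(Q@s["wrist_force"]).round(1),"M",(Q@s["moment"]).round(2),"w",round(s["gripper_width"],3))
    R=Ro.from_rotvec(s["tcp_rot"]).as_matrix(); print("rot err vs mk65 (tool deg)",Ro.from_matrix(R.T@mk(65,24.6,1)).as_rotvec(degrees=True).round(2))
E
python3 - <<'E'
from h import *
st()
d=cam("wrist","q1"); c=cam("scene","q1s")
b=cv2.resize(c["image"][125:195,215:285,::-1],(400,400),interpolation=cv2.INTER_CUBIC)
a=cv2.resize(d["image"][150:350,220:420,::-1],(400,400),interpolation=cv2.INTER_CUBIC)
cv2.imwrite("pics/q1z.png",np.hstack([a,b]))
E
```

```text
t 26.85 tcp post frame [48.61 -0.64 55.15] F post frame [ 0.4  2.5 10.7] M [ 0.12 -1.03  0.27] w 0.522
rot err vs mk65 (tool deg) [ 0.16 -0.06 -0.29]
```

View pics/q1z.png

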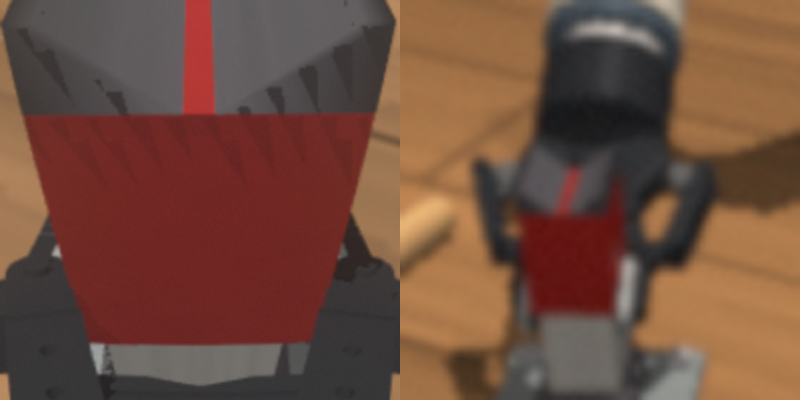

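Request:
{"method": "step_arm", "body": {"plan": [[[0.007, -0.015, 0], [0, 0, 0], 0], [[0.007, -0.015, 0], [0, 0, 0], 0], [[0.007, -0.015, 0], [0, 0, 0], 0], [[0.007, -0.015, 0], [0, 0, 0], 0], [[0, 0, 0], [0, 0, 0], 0], [[0, 0, 0], [0, 0, 0], 0], [[0, 0, 0], [0, 0, 0], 0], [[0, 0, 0], [0, 0, 0], 0], [[0, 0, 0], [0, 0, 0], 0], [[0, 0, 0], [0, 0, 0], 0]]}}

```text
time: 28.2
tcp_pos: [640.4, -248.7, 47.6]
tcp_rot: [1.427, 0.66, -0.004]
wrist_force: [5.1, 2.3, 4.7]
gripper_width: 0.522
```

```bash
python3 -c "
from h import *
st()"
```

```text
t 28.2 tcp post frame [47.78  0.2  47.57] F post frame [ 5.6 -0.   4.7] M [ 0.04 -0.61 -0.18] w 0.522
rot err vs mk65 (tool deg) [-0.02 -0.09 -0.06]
```

Request:
{"method": "step_arm", "body": {"plan": [[[0.025, -0.02, 0], [0, 0, 0], 0], [[0.02, -0.025, 0], [0, 0, 0], 0], [[0.014, -0.03, 0], [0, 0, 0], 0], [[0.014, -0.03, 0], [0, 0, 0], 0], [[0.014, -0.03, 0], [0, 0, 0], 0], [[0.014, -0.03, 0], [0, 0, 0], 0], [[0, 0, 0], [0, 0, 0], 0], [[0, 0, 0], [0, 0, 0], 0], [[0, 0, 0], [0, 0, 0], 0], [[0, 0, 0], [0, 0, 0], 0]]}}

```text
time: 29.45
tcp_pos: [640.7, -248.4, 34.7]
tcp_rot: [1.426, 0.661, -0.006]
wrist_force: [-0.4, -0.1, -2.6]
gripper_width: 0.525
```

```bash
python3 - <<'E'
from h import *
st()
d=cam("wrist","r1"); c=cam("scene","r1s")
b=cv2.resize(c["image"][125:195,215:285,::-1],(400,400),interpolation=cv2.INTER_CUBIC)
a=cv2.resize(d["image"][150:350,220:420,::-1],(400,400),interpolation=cv2.INTER_CUBIC)
cv2.imwrite("pics/r1z.png",np.hstack([a,b]))
E
```

```text
t 29.45 tcp post frame [48.18  0.38 34.69] F post frame [-0.4  0.1 -2.6] M [-0.03  0.64  0.02] w 0.525
rot err vs mk65 (tool deg) [-0.05 -0.09  0.08]
```

View pics/r1z.png

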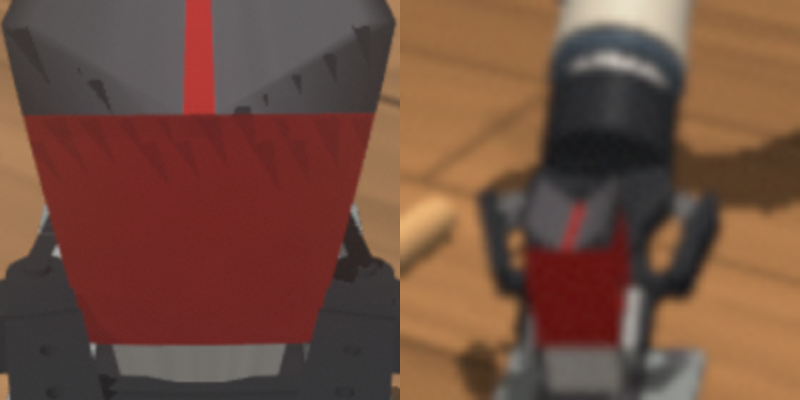

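Request:
{"method": "step_arm", "body": {"plan": [[[0, 0, 0], [0, 0, 0], 0.6], [[0, 0, 0], [0, 0, 0], 0.75], [[0, 0, 0], [0, 0, 0], 0.75], [[-0.08, 0.17, 0], [0, 0, 0], 0.75], [[-0.09, 0.2, 0], [0, 0, 0], 0.75], [[-0.09, 0.2, 0], [0, 0, 0], 0.75], [[-0.08, 0.17, 0], [0, 0, 0], 0.75], [[0, 0, 0], [0, 0, 0], 0.7], [[0, 0, 0], [0, 0, 0], 0.62], [[0, 0, 0], [0, 0, 0], 0.62]]}}

```text
time: 30.8
tcp_pos: [640.9, -248.2, 83.2]
tcp_rot: [1.427, 0.661, -0.006]
wrist_force: [0.9, -0.3, 0.7]
gripper_width: 0.619
```

```bash
python3 - <<'E'
from h import *
st()
d=cam("wrist","s1"); c=cam("scene","s1s")
b=cv2.resize(c["image"][120:200,205:285,::-1],(400,400),interpolation=cv2.INTER_CUBIC)
a=cv2.resize(d["image"][150:350,220:420,::-1],(400,400),interpolation=cv2.INTER_CUBIC)
cv2.imwrite("pics/s1z.png",np.hstack([a,b]))
E
```

```text
t 30.8 tcp post frame [48.49  0.44 83.2 ] F post frame [ 0.7 -0.7  0.7] M [0.07 0.48 0.03] w 0.619
rot err vs mk65 (tool deg) [-0.1  -0.1   0.07]
```

View pics/s1z.png

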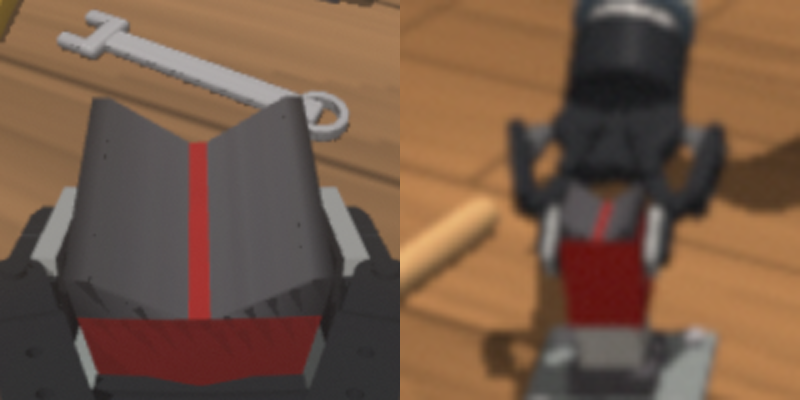

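Request:
{"method": "step_arm", "body": {"plan": [[[0, 0, 0], [0, 0, 0], 0.56], [[0, 0, 0], [0, 0, 0], 0.52], [[0, 0, 0], [0, 0, 0], 0.3], [[0, 0, 0], [0, 0, 0], 0], [[0, 0, 0], [0, 0, 0], 0], [[0.01, -0.022, 0], [0, 0, 0], 0], [[0.01, -0.022, 0], [0, 0, 0], 0], [[0.01, -0.022, 0], [0, 0, 0], 0], [[0, 0, 0], [0, 0, 0], 0], [[0, 0, 0], [0, 0, 0], 0]]}}

```text
time: 32.15
tcp_pos: [640.7, -248.3, 78.6]
tcp_rot: [1.427, 0.662, -0.006]
wrist_force: [0.4, 0.1, -6.6]
gripper_width: 0.524
```

```bash
python3 -c "
from h import *
st()"
```

```text
t 32.15 tcp post frame [48.31  0.45 78.63] F post frame [ 0.4 -0.1 -6.6] M [-0.01  1.32 -0.03] w 0.524
rot err vs mk65 (tool deg) [-0.08 -0.1   0.11]
```

Request:
{"method": "step_arm", "body": {"plan": [[[0.007, -0.015, 0], [0, 0, 0], 0], [[0.007, -0.015, 0], [0, 0, 0], 0], [[0.007, -0.015, 0], [0, 0, 0], 0], [[0.007, -0.015, 0], [0, 0, 0], 0], [[0.004, -0.01, 0], [0, 0, 0], 0], [[0, 0, 0], [0, 0, 0], 0], [[0, 0, 0], [0, 0, 0], 0], [[0, 0, 0], [0, 0, 0], 0], [[0, 0, 0], [0, 0, 0], 0], [[0, 0, 0], [0, 0, 0], 0]]}}

```text
time: 33.4
tcp_pos: [641.3, -248.7, 75.9]
tcp_rot: [1.426, 0.659, -0.005]
wrist_force: [-0.1, 0.6, 4.0]
gripper_width: 0.527
```

```bash
python3 - <<'E'
from h import *
st()
d=cam("wrist","t1"); c=cam("scene","t1s")
b=cv2.resize(c["image"][120:200,205:285,::-1],(400,400),interpolation=cv2.INTER_CUBIC)
a=cv2.resize(d["image"][150:350,220:420,::-1],(400,400),interpolation=cv2.INTER_CUBIC)
cv2.imwrite("pics/t1z.png",np.hstack([a,b]))
E
```

```text
t 33.4 tcp post frame [48.69 -0.17 75.88] F post frame [0.2 0.6 4. ] M [ 0.07 -0.16  0.  ] w 0.527
rot err vs mk65 (tool deg) [ 0.   -0.05 -0.01]
```

View pics/t1z.png

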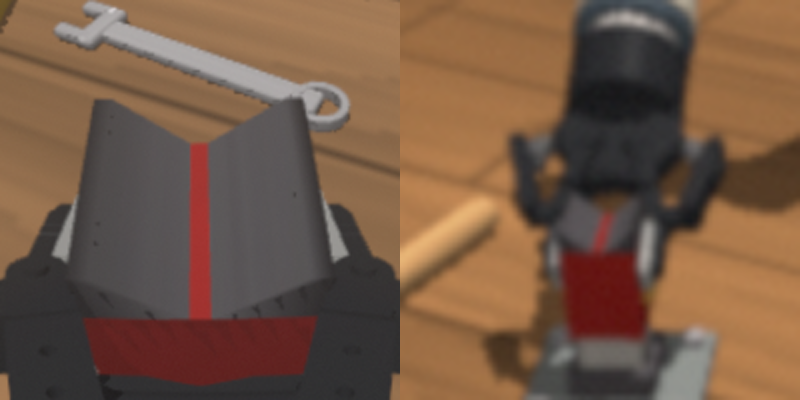

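Request:
{"method": "step_arm", "body": {"plan": [[[0.007, -0.015, 0], [0, 0, 0], 0], [[0.007, -0.015, 0], [0, 0, 0], 0], [[0.007, -0.015, 0], [0, 0, 0], 0], [[0, 0, 0], [0, 0, 0], 0], [[0, 0, 0], [0, 0, 0], 0], [[0, 0, 0], [0, 0, 0], 0], [[0, 0, 0], [0, 0, 0], 0], [[0, 0, 0], [0, 0, 0], 0], [[0, 0, 0], [0, 0, 0], 0], [[0, 0, 0], [0, 0, 0], 0]]}}

```text
time: 34.75
tcp_pos: [641.8, -248.6, 76.0]
tcp_rot: [1.425, 0.657, -0.001]
wrist_force: [-7.9, 2.4, 14.1]
gripper_width: 0.526
```

```bash
python3 - <<'E'
from h import *
st()
c=cam("top","u1t"); t=c
b=cv2.resize(c["image"][165:245,365:445,::-1],(500,500),interpolation=cv2.INTER_CUBIC)
cv2.imwrite("pics/u1z.png",b)
E
```

```text
t 34.75 tcp post frame [49.15 -0.31 76.  ] F post frame [-6.2  5.5 14.1] M [ 0.5  -1.1   0.67] w 0.526
rot err vs mk65 (tool deg) [ 0.13 -0.09 -0.22]
```

View pics/u1z.png

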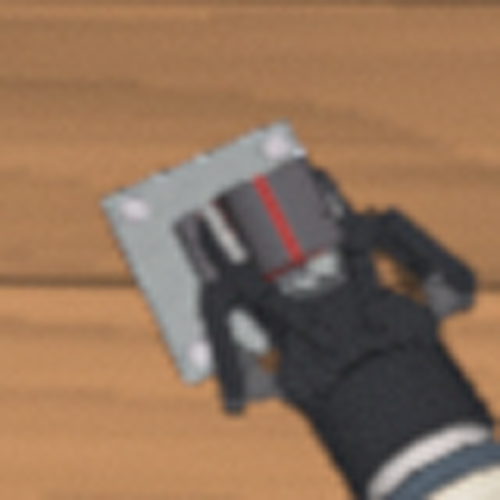

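Request:
{"method": "step_arm", "body": {"plan": [[[-0.014, 0.03, 0], [0, 0, 0], 0], [[-0.014, 0.02, 0], [0, 0, 0], 0], [[0, 0, 0], [0, 0, 0], 0.6], [[0, 0, 0], [0, 0, 0], 0.8], [[0, 0, 0], [0, 0, 0], 1], [[0, 0, 0], [0, 0, 0], 1], [[0, 0, 0], [0, 0, 0], 1], [[-0.3, 0.1, 0], [0, 0, 0], 1], [[-0.6, 0.2, 0], [0, 0, 0], 1], [[-0.6, 0.2, 0], [0, 0, 0], 1]]}}

```text
time: 36.05
tcp_pos: [577.0, -277.8, 142.4]
tcp_rot: [1.426, 0.661, -0.005]
wrist_force: [0.8, -0.7, 0.3]
gripper_width: 1.001
```

```bash
python3 - <<'E'
from h import *
st()
d=cam("wrist","v1"); c=cam("scene","v1s"); t=cam("top","v1t")
b=cv2.resize(c["image"][145:215,212:282,::-1],(390,390),interpolation=cv2.INTER_CUBIC)
a=cv2.resize(t["image"][165:235,365:435,::-1],(390,390),interpolation=cv2.INTER_CUBIC)
cv2.imwrite("pics/v1z.png",np.hstack([a,b]))
E
```

```text
t 36.05 tcp post frame [-2.1910e+01  9.0000e-02  1.4236e+02] F post frame [ 0.4 -1.   0.3] M [-0.04  0.4  -0.07] w 1.001
rot err vs mk65 (tool deg) [-0.   -0.07  0.05]
```

View pics/v1z.png

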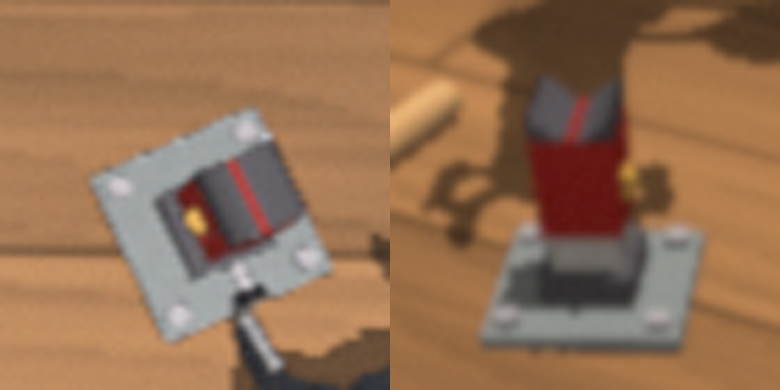

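View pics/v1.png

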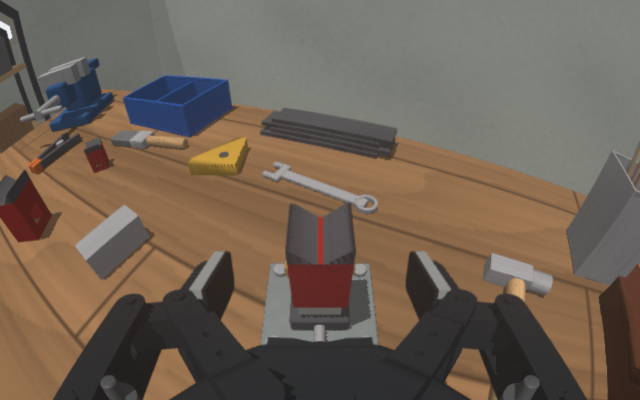

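```bash
python3 - <<'E'
import cv2
i=cv2.imread("pics/v1.png")[195:335,260:380]; cv2.imwrite("pics/w1.png",cv2.resize(i,None,fx=4.2,fy=4.2,interpolation=cv2.INTER_CUBIC))
E
```

```text
(no output)
```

View pics/w1.png

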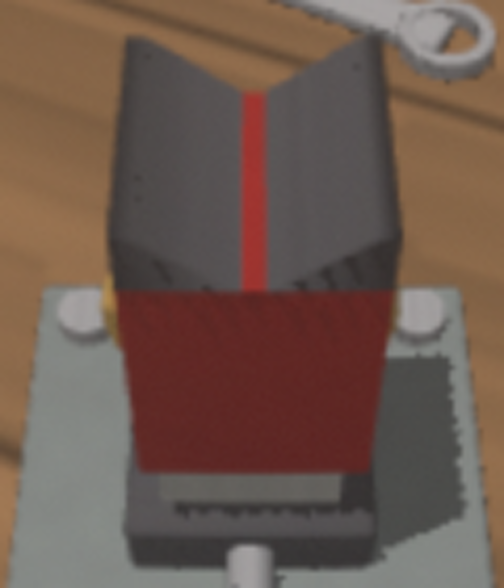

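Request:
{"method": "step_arm", "body": {"plan": [[[-0.5, 0.3, 0], [0, 0, 0], 1], [[-0.5, 0.3, 0.3], [0, 0, 0], 1], [[0, 0, 0.6], [0, 0, 0], 1], [[0, 0, 0.6], [0, 0, 0], 1], [[0, 0, 0.3], [0, 0, 0], 1], [[0, 0, 0], [0, 0, 0], 1], [[0, 0, 0], [0, 0, 0], 1], [[0, 0, 0], [0, 0, 0], 1], [[0, 0, 0], [0, 0, 0], 1], [[0, 0, 0], [0, 0, 0], 1]]}}

```text
time: 37.45
tcp_pos: [587.8, -391.7, 199.0]
tcp_rot: [1.426, 0.66, -0.005]
wrist_force: [-0.5, -0.5, -0.0]
gripper_width: 0.999
```

```bash
python3 - <<'E'
from h import *
st()
d=cam("wrist","x1"); print(pix(d,[597,-268.8,76.5]),pix(d,[597,-268.8,128]))
u,v=pix(d,[597,-268.8,90]); u,v=int(u),int(v)
i=d["image"][max(0,v-60):v+60,max(0,u-60):u+60,::-1]; cv2.imwrite("pics/x1z.png",cv2.resize(i,None,fx=5,fy=5,interpolation=cv2.INTER_CUBIC))
E
```

```text
t 37.45 tcp post frame [ -59.58 -107.92  198.98] F post frame [-0.7 -0.2 -0. ] M [-0.    0.41 -0.05] w 0.999
rot err vs mk65 (tool deg) [-0.01 -0.06  0.04]
[220.12300399 265.77913719] [207.71443235 233.78177711]
```

View pics/x1z.png

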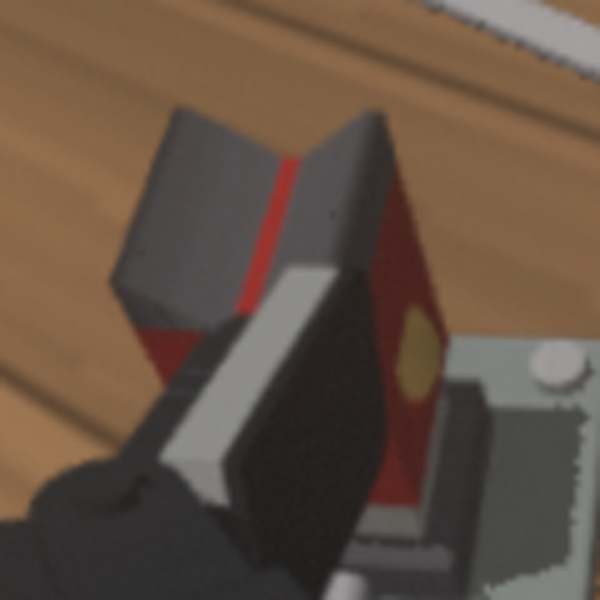

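```bash
python3 -c "
from station import hand_in
print(hand_in())"
```

```text
the job is handed in; nothing more can be done
None
```

The middle-sized red head is on the post, and both brass buttons have come out through its windows. I let go, backed the arm clear so it touches nothing, and handed the job in at about 37.5 s.

**How it went:**
- I set the tube on the post until its rim rested on the unpressed buttons, at about 8 N, then released it.
- I tilted the gripper 65° and closed the pads across both buttons and the tube's lower edge, which pressed the buttons in. I then slid the tube down; the readings between steps were about 12 N at most along the push.
- To keep the fingers off the collar, I took a higher grip for the last 10 mm, above the windows. I pressed until the tube stopped dead, with about 14 N showing.

**Last checks:**
- The +y button shows out in the top and scene pictures. The -y button shows out in its window in the last wrist picture.
- The force was near zero after release, and nothing else on the bench was touched.

**Disagreements:**
- In the pictures the finger ends sit about 36 to 45 mm behind the stated tool point, depending on how far the jaws are open. I planned the second grip from the pictures instead.
- The arm travel I measured added up to about 30 mm, against the 31.5 to 33 mm expected. The tube may have slipped down a little while ungripped. I judged it fully down from the hard stop and the visible buttons, not from that travel.

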